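# Clear the spacer carousel through the tip tray

## Task

Clear the parts carousel for the next batch: turn it by its bar knob to bring each compartment that holds a hex spacer to the opening in the clear cover, and put every spacer into the tip tray of the returns station. When all of them lie in the level tray, lift the tray by its handle so that they all slide into the bin behind it, then lower the tray fully again. Leave the drilled gauge block in its compartment, and finish with that compartment turned to the middle of the opening; do not disturb the hand stamp and the computer mouse that lie about.

Things in the scene. Friction and masses are not known exactly. Their poses are not given: they have to be found in the camera images.
- carousel: Fixed foot and flat clear cover of the parts carousel. Origin: on its turning axis at bench height, z up. The cover (radius 128 mm, underside 52 mm, top 56 mm above the bench) hides all but a wedge-shaped opening 98 degrees wide, centred on this body's own -x direction (roughly towards the robot). Thin posts (to 59 mm) at the rim, none in the opening.
- rotor: Black turning pan, 118 mm radius, turns either way without end, stays where left (friction 0.06 N m). Origin: on the axis at bench height; its yaw is how far it is turned. Floor 14 mm, dividers and rim 28 mm above the bench. Six compartments centred every 60 degrees from its own +x (0, 60, 120 ..), dividers midway between; hub of 41 mm radius, 28 mm high.
- knob_grip (a point): Where to grip the rotor's black bar knob: on the axis, 85 mm above the bench. The bar lies along the rotor's own x (this point's x), 56 mm long and 14 mm thick, from 60 to 98 mm above the bench, above the cover, on a black disc of 26 mm radius (top 60 mm above the bench). Grip it across the 14 mm and turn; it goes round with the rotor.
- spacer_1: Steel hexagonal spacer: 24 mm across the flats (27.7 mm over the corners), 30 mm long, 60 g. Origin: centre of its lower end; z along its length (upright in its compartment at the start, about 74 mm from the carousel's axis), two opposite flats face its own +x and -x, the other flats are at 60 degrees to these. It may be absent (None).
- spacer_2: Steel hexagonal spacer: 24 mm across the flats (27.7 mm over the corners), 30 mm long, 60 g. Origin: centre of its lower end; z along its length (upright in its compartment at the start, about 74 mm from the carousel's axis), two opposite flats face its own +x and -x, the other flats are at 60 degrees to these. It may be absent (None).
- spacer_3: Steel hexagonal spacer: 24 mm across the flats (27.7 mm over the corners), 30 mm long, 60 g. Origin: centre of its lower end; z along its length (upright in its compartment at the start, about 74 mm from the carousel's axis), two opposite flats face its own +x and -x, the other flats are at 60 degrees to these. It may be absent (None).
- spacer_4: Steel hexagonal spacer: 24 mm across the flats (27.7 mm over the corners), 30 mm long, 60 g. Origin: centre of its lower end; z along its length (upright in its compartment at the start, about 74 mm from the carousel's axis), two opposite flats face its own +x and -x, the other flats are at 60 degrees to these. It may be absent (None).
- spacer_5: Steel hexagonal spacer: 24 mm across the flats (27.7 mm over the corners), 30 mm long, 60 g. Origin: centre of its lower end; z along its length (upright in its compartment at the start, about 74 mm from the carousel's axis), two opposite flats face its own +x and -x, the other flats are at 60 degrees to these. It may be absent (None).
- gauge_block: Drilled aluminium gauge block, 40 x 60 x 25 mm, lying flat in a compartment of its own, its long side across the radius (79 mm from the axis, at the rotor's own +x). Stays there. Origin: centre of its underside, z up.
- station: Fixed stand of the returns station on the bench: tip tray at its -x end, bin at its +x end. Origin: at bench height, straight below the tray's hinge; z up; +x points from the tray to the bin, y along the hinge. A large board tester stands close behind the bin: base 0.13 m high, plates hanging over it from 0.26 m up.
- tip_tray (a joint): Tilt of the aluminium tip tray, rad: 0 level (down on its rest), grows as the handle end is lifted, stop at 1.35. It falls back by its own weight (0.25 kg) when let go. Spacers begin to slide out into the bin somewhere between 0.4 and 1.0, and all have gone at 1.2 and more.
- tray_floor (a point): Centre of the tip tray's inner floor, 50 mm above the bench when level. The floor is 100 mm (its x) by 112 mm (its y); walls 23 mm high above the floor on both sides and at the handle end (-x); no wall at the bin end (+x), where the hinge is. Tilts with the tray; at level its axes are those of the station.
- tray_handle (a point): Middle of the tray's handle: a round black rubber bar of 12 mm diameter, 88 mm long along the tray's y, held by an arm at 40 mm either side of the middle, 30 mm clear of the tray's end wall. 138 mm from the hinge in x, 60 mm above the bench when level. The round bar may turn between the fingers as the tray tilts.
- tray_hinge (a point): Middle of the tray's hinge axis, which runs along the station's y, 48 mm above the bench. Lifting the handle carries it up and over towards the bin (+x).
- bin_floor (a point): Centre of the floor of the returns bin, 4 mm above the bench. Inside 70 mm (station's x) by 124 mm (y); near wall (below the hinge) 44 mm, side walls 70 mm and far wall 80 mm above the bench. Axes as the station's.
- ok_stamp: Bystander: hand stamp with a wooden grip, 27 x 46 x 65 mm, standing on the bench. Origin: centre of its underside.
- mouse: Bystander: black computer mouse, 63 x 105 x 37 mm, lying on the bench behind the carousel. Origin: centre of its underside.

How it is judged (in metres and radians):
On the way, in this order (a step that is already met when the one before it is completed fails the run):
1. all the spacers that are present lie in the tray, at rest, the tray level (x of spacer_1 in the frame of tray_floor between -0.055 and 0.055 m and y of spacer_1 in the frame of tray_floor between -0.06 and 0.06 m and z of spacer_1 in the frame of tray_floor between -0.01 and 0.045 m and linear speed of each of spacer_1, spacer_2, spacer_3, spacer_4, spacer_5 below 0.05 m/s and x of spacer_2 in the frame of tray_floor between -0.055 and 0.055 m and y of spacer_2 in the frame of tray_floor between -0.06 and 0.06 m and z of spacer_2 in the frame of tray_floor between -0.01 and 0.045 m and x of spacer_3 in the frame of tray_floor between -0.055 and 0.055 m and y of spacer_3 in the frame of tray_floor between -0.06 and 0.06 m and z of spacer_3 in the frame of tray_floor between -0.01 and 0.045 m and x of spacer_4 in the frame of tray_floor between -0.055 and 0.055 m and y of spacer_4 in the frame of tray_floor between -0.06 and 0.06 m and z of spacer_4 in the frame of tray_floor between -0.01 and 0.045 m and x of spacer_5 in the frame of tray_floor between -0.055 and 0.055 m and y of spacer_5 in the frame of tray_floor between -0.06 and 0.06 m and z of spacer_5 in the frame of tray_floor between -0.01 and 0.045 m and value of joint tip_tray below 0.1 rad), for 0.3 s.
2. the tray is tipped well up (beyond 0.7 rad) (value of joint tip_tray above 0.7 rad), for 0.1 s.
At the end, for the whole second after the job is handed in: All spacers present lie in the bin; the tray is down again (joint below 0.06 rad); the gauge block lies flat in its compartment, which faces the opening (its origin within 30 mm of the middle line of the opening); the carousel stands still (x of spacer_1 in the frame of bin_floor between -0.045 and 0.045 m and y of spacer_1 in the frame of bin_floor between -0.07 and 0.07 m and z of spacer_1 in the frame of bin_floor between -0.01 and 0.07 m and x of spacer_2 in the frame of bin_floor between -0.045 and 0.045 m and y of spacer_2 in the frame of bin_floor between -0.07 and 0.07 m and z of spacer_2 in the frame of bin_floor between -0.01 and 0.07 m and x of spacer_3 in the frame of bin_floor between -0.045 and 0.045 m and y of spacer_3 in the frame of bin_floor between -0.07 and 0.07 m and z of spacer_3 in the frame of bin_floor between -0.01 and 0.07 m and x of spacer_4 in the frame of bin_floor between -0.045 and 0.045 m and y of spacer_4 in the frame of bin_floor between -0.07 and 0.07 m and z of spacer_4 in the frame of bin_floor between -0.01 and 0.07 m and x of spacer_5 in the frame of bin_floor between -0.045 and 0.045 m and y of spacer_5 in the frame of bin_floor between -0.07 and 0.07 m and z of spacer_5 in the frame of bin_floor between -0.01 and 0.07 m and x of gauge_block in the frame of carousel between -0.112 and -0.04 m and y of gauge_block in the frame of carousel between -0.03 and 0.03 m and z of gauge_block in the frame of carousel between 0.005 and 0.04 m and angle between gauge_block's own z axis and vertical below 0.2 rad and value of joint tip_tray below 0.06 rad and angular speed of rotor below 0.05 rad/s); the robot touches nothing.
It fails at once if the gauge block leaves its compartment (lifted above 40 mm or out of the pan) (z of gauge_block in the frame of carousel above 0.04 m or horizontal distance between gauge_block and carousel above 0.13 m).
It fails at once if a bystander (stamp or mouse) is pushed more than 40 mm (distance of any of ok_stamp, mouse from where it was at the start of the episode above 0.04 m).
Of spacer_1, spacer_2, spacer_3, spacer_4, spacer_5 only 3 to 5 are there at a start; the rules pass over those that are not, and their reading is None.
At some moment in a run one of spacer_1, spacer_2, spacer_3, spacer_4, spacer_5 may be knocked a few centimetres aside while the robot is not near it.
Once in a run the grip may slacken for a moment while it holds something.
It also fails if it takes over 210 s, if anything falls off the work surface, if the arm or the gripper's body presses on something with over 40 N, if the wrist force passes 120 N, or if a joint passes its speed limit or range.

## Robot

A 7-joint arm with a two-finger parallel gripper is mounted at the origin on a cart in front of the work surface, level with it; the furniture and walls round the work are solid. World frame = base frame: x ahead of the robot, y to its left, z up, the work surface at z = 0. Lengths are in mm, angles in rad, forces in N, time in s.
With the tool pointing down it reaches from about 400 to 900 mm from the base axis. Payload 5.6 kg.
Tool frame: the origin (TCP) lies at the very end of the fingers, on their centre line; the grasp point (between the pads) lies 19 mm behind it (bot.pinch_z is the distance from the TCP to the grasp point, in mm); z points along the fingers, y is the line along which they close (so a half turn about z gives the same grasp; the last joint's range is limited). The gripper opens to 92 mm and grips with 3 to 60 N. Pads are 20 mm wide; open, the fingers measure 128 mm over their backs; the gripper's body (75 mm by 189 mm) begins 69 mm behind the grasp point.
Start: joints at [1.303, 0.468, -0.012, 1.603, 0.006, 1.071, -0.056], TCP at [144.849, -633.662, 214.592] pointing down, gripper open.
Joint ranges: [-2.53, 2.53], [-0.31, 2.02], [-1.57, 1.55], [0.28, 2.44], [-1.29, 4.43], [0.15, 1.84], [-2.92, 2.92]. Speed limits (rad/s): [2.57, 2.57, 3.14, 3.14, 3.14, 3.14, 3.14].

## Interface

Orientations are given as a unit quaternion [w, x, y, z].
In Python, from cell import readout, imaging, bot, finder gives the robot as it stands.
- The arm moves only by the tool move_arm, never from a script. Its argument "series" is a list of rows, each a list of 3 entries, a list of its own where there are three numbers: the shift along the tool's x, y, z in mm, then the turn, a rotation vector about the tool's x, y, z in rad, then the finger opening in mm, from 0 to 91.9. A call has 1 to 10 rows; each row shifts and turns the commanded pose from where the row before left it, along the tool's axes as they then stand; what a row does not reach is not made up. A row lasts 1/12 s, in which the tool goes at most 41.7 mm and 7.16 degrees, less where a joint would pass 70% of its speed; a pose out of reach is approached as far as the arm can. A call with a gripper value outside its range is refused whole. The fingers move at their own pace and stop on an object; "grip_force" is the grip in N (left out, the last holds). Time passes only in rows, so rows that do not move let the fingers close. It gives the time, the measured TCP pose, the force, the opening and the grip force at its end, in the units of the state.
- readout.read_state(): the state, without advancing time (a new reading comes with each control period).
- imaging.read_camera(name): name is "side" or "top" or "wrist"; returns a dict with "image" (400x640x3 uint8, red, green, blue), "mtx" (3x3 intrinsics, pixels), "dist" ([k1, k2, p1, p2, k3] as OpenCV has them; the pictures are not rectified), "R" (3x3) and "t" (3): a world point X has camera coordinates R X + t. Camera axes: x right, y down, z forward; pixel columns grow to the right and rows downward; lengths in mm; the calibration is good to about 2 mm. A picture is of the moment at which its call begins. There is no depth.
- bot.hand_in(): hands the job in; it is judged then, once.
Trained networks look in a picture, given as the dict that the camera call returned (one of the last four; its "shot" number tells which), for a name from the list of things; names that differ only in an ending like _2 or _b are one class to them, and where a whole thing is asked for, a point or a joint stands for the part that bears it (a point fixed in the world has none). Each returns a list of dicts, best first, with "score" (0 to 1); they miss things now and then, are a little off and sometimes report something else, mostly with a low value. They report only what shows in the picture. A call takes as long as a camera call.
- finder.recognise(target, picture): "bbox" ([centre column, centre row, width, height] in pixels, round what is visible of it).
- finder.trace(target, picture): "pixels" (400x640 bool, what is visible of it) and "bbox" ([centre column, centre row, width, height] in pixels, round what is visible of it).
The state is a dict: "t": time; "q": joint angles; "joint_velocities": joint speeds; "joint_torque": joint torques, N m; "position": TCP position; "tcp_rot": TCP orientation; "contact_force": force on the tool from outside, world axes, zero at the start; "ft_torque": the same for the moment, N m; "grip_width": finger opening in mm; "grip_force": force on a finger pad.
Only numpy, scipy, OpenCV 4.12 (cv2) and the standard library are available. Lean on these libraries where they do the work, as an engineer would, in place of code of your own. Each camera call takes 0.05 s, during which the arm holds its last target. There are 200 camera calls.

## Working session

There is one attempt and no reset: what is moved stays moved. The work goes in short steps, Python scripts to look and compute and a tool call to move; the robot and the scene stay as the last step left them, time stands still between calls to the robot, and variables do not carry over. Pictures are saved under pics/ and viewed, at most 14 in all, crops included, and the job is handed in when it is done.

Besides the shell and the picture viewer there is one more tool, called after "Request:" as name(argument=value, ...), one argument or row to a line, values as JSON. move_arm: Moves the arm, as the interface text tells. Its arguments: {"type":"object","properties":{"series":{"type":"array","items":{"type":"array"}},"grip_force":{"type":"number"}},"required":["series"]}

```bash
mkdir -p pics; ls; cat > h.py <<'E'
import numpy as np, cv2
from cell import readout, imaging, bot, finder
from scipy.spatial.transform import Rotation as Ro
def shot(n,save=None):
    p=imaging.read_camera(n)
    if save: cv2.imwrite('pics/'+save,p['image'][:,:,::-1])
    return p
def A(p): return [np.array(p[k],float) for k in('mtx','dist','R','t')]
def proj(p,X):
    m,d,R,t=A(p); return cv2.projectPoints(np.array(X,float).reshape(-1,1,3),cv2.Rodrigues(R)[0],t,m,d)[0][:,0]
def ray(p,uv):
    m,d,R,t=A(p); u=cv2.undistortPoints(np.array(uv,float).reshape(-1,1,2),m,d)[:,0]
    v=np.c_[u,np.ones(len(u))]@R; return -R.T@t, v/np.linalg.norm(v,axis=1)[:,None]
def atz(p,uv,z):
    c,v=ray(p,uv); return c+v*((z-c[2])/v[:,2])[:,None]
def st():
    s=readout.read_state(); q=s['tcp_rot']; r=Ro.from_quat([q[1],q[2],q[3],q[0]])
    return s,np.array(s['position']),r.as_matrix()
E
python3 - <<'E'
from h import *
s,P,R=st(); print(s['t'],P.round(1),R.round(3).tolist(),s['grip_width'])
for n in('top','side'):
    p=shot(n,n+'0.png'); print(n,(-p['R'].T@p['t']).round(0))
    for k in('carousel','rotor','knob_grip','spacer_1','gauge_block','station','tray_floor','tray_handle','bin_floor','ok_stamp','mouse'):
        try: print(k,[(round(d['score'],2),np.round(d['bbox']).tolist()) for d in finder.recognise(k,p)][:7])
        except Exception as e: print(k,e)
E
```

```text
pics
0.0 [ 144.7 -633.1  213.7] [[0.975, 0.223, -0.0], [0.223, -0.975, 0.002], [-0.0, -0.002, -1.0]] 91.62951199207914
top [475. 115. 935.]
carousel [(0.81, [228.0, 233.0, 104.0, 108.0])]
rotor [(0.77, [246.0, 254.0, 66.0, 60.0])]
knob_grip [(0.85, [243.0, 253.0, 64.0, 61.0])]
spacer_1 []
gauge_block []
station [(0.9, [397.0, 213.0, 84.0, 95.0])]
tray_floor [(0.86, [389.0, 221.0, 67.0, 72.0])]
tray_handle [(0.57, [392.0, 223.0, 74.0, 73.0])]
bin_floor [(0.6, [398.0, 211.0, 84.0, 95.0])]
ok_stamp [(0.56, [306.0, 226.0, 13.0, 16.0])]
mouse [(0.65, [214.0, 141.0, 36.0, 42.0])]
side [313. 723. 686.]
carousel [(0.86, [306.0, 300.0, 129.0, 127.0])]
rotor [(0.92, [318.0, 305.0, 111.0, 102.0]), (0.28, [342.0, 173.0, 82.0, 59.0])]
knob_grip [(0.84, [318.0, 305.0, 105.0, 103.0])]
spacer_1 [(0.66, [342.0, 277.0, 14.0, 17.0])]
gauge_block []
station [(0.94, [343.0, 171.0, 82.0, 62.0])]
tray_floor [(0.64, [347.0, 170.0, 62.0, 38.0]), (0.25, [330.0, 233.0, 22.0, 27.0])]
tray_handle [(0.59, [347.0, 174.0, 65.0, 42.0])]
bin_floor [(0.68, [342.0, 171.0, 82.0, 60.0])]
ok_stamp [(0.76, [329.0, 232.0, 23.0, 26.0])]
mouse [(0.78, [201.0, 288.0, 44.0, 32.0]), (0.47, [338.0, 170.0, 81.0, 63.0])]
```

```bash
python3 - <<'E'
import cv2,numpy as np
a=cv2.imread('pics/top0.png')[110:310,150:470]; b=cv2.imread('pics/side0.png')[120:380,160:440]
a=cv2.resize(a,None,fx=2.5,fy=2.5,interpolation=3);b=cv2.resize(b,None,fx=2.3,fy=2.3,interpolation=3)
cv2.imwrite('pics/a.png',a);cv2.imwrite('pics/b.png',b)
E
```

```text
(no output)
```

View pics/a.png

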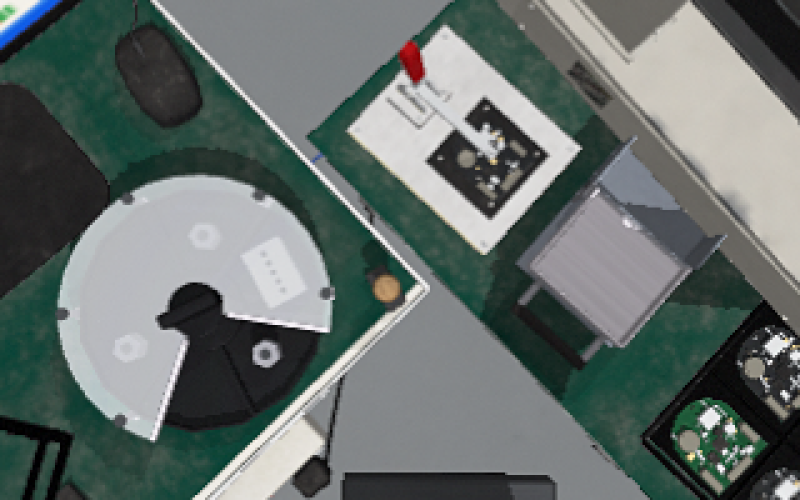

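View pics/b.png

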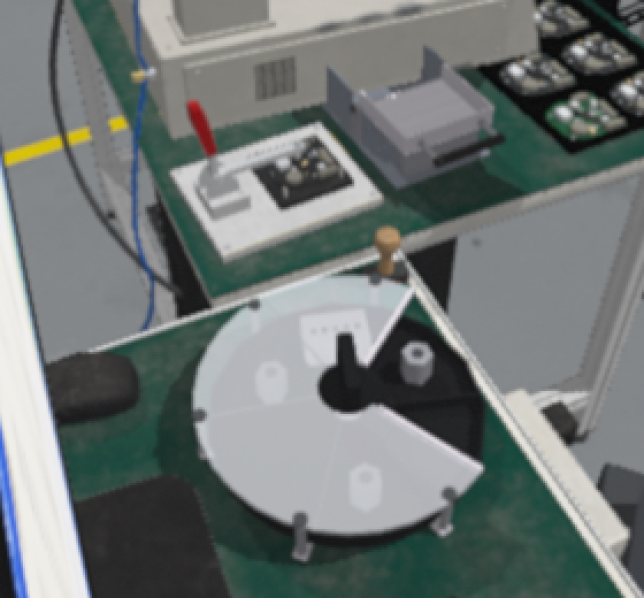

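The top view shows the block under the cover at crop (272,271). One spacer is in the opening at (265,353), and two are under the cover at (205,236) and (128,347). The tray is at right, with its handle at the lower-left. The side view also shows three spacers. Next I compute the geometry.

```bash
python3 - <<'E'
from h import *
from scipy.optimize import least_squares
p=shot('top'); q=shot('side')
a=lambda L:np.array(L,float)/2.5+[150,110]
b=lambda L:np.array(L,float)/2.3+[160,120]
for nm,pp,L in(('top',p,a([(127,198),(259,196),(326,293),(63,314),(120,421)])),('side',q,b([(254,303),(374,280),(199,414),(300,519),(449,493)]))):
    X=atz(pp,L,59)[:,:2]
    r=least_squares(lambda c:np.hypot(*(X-c[:2]).T)-c[2],[*X.mean(0),125]).x
    print(nm,X.round(0).tolist(),r.round(1), np.degrees(np.arctan2(*(X-r[:2]).T[::-1])).round(1))
# triangulate knob tips etc
def tri(uv1,uv2):
    c1,v1=ray(p,uv1);c2,v2=ray(q,uv2);v1=v1[0];v2=v2[0]
    k=np.linalg.lstsq(np.c_[v1,-v2],c2-c1,rcond=None)[0]; x,y=c1+v1*k[0],c2+v2*k[1]
    return ((x+y)/2).round(1),np.linalg.norm(x-y).round(1)
T=lambda n,x,y:print(n,*tri(a([x]),b([y])))
T('spacer A top',(266,351),(416,349))
T('handle near end',(581,359),(501,139)); T('handle far',(519,309),(437,159))
T('blk',(272,271),(335,331))
for n,uv in(('A',(266,353)),('B',(205,234)),('C',(129,346))): print(n,atz(p,a([uv]),44)[0].round(0))
print('blk',atz(p,a([(272,271)]),39)[0].round(0))
print('knob ends',atz(p,a([(161,321),(220,296)]),98).round(0).tolist())
print('opening edges rim',atz(p,a([(330,331),(154,440)]),56).round(0).tolist())
print('tray floor corners: ', atz(p,a([(600,188),(693,262)]),48).round(0).tolist(), atz(p,a([(521,262),(619,347)]),73).round(0).tolist())
print('handle', atz(p,a([(519,309),(581,359)]),66).round(0).tolist())
print('stamp',atz(p,a([(386,288)]),65).round(0), 'bin top far', atz(p,a([(634,139),(723,238)]),75).round(0).tolist())
E
```

```text
top [[561.0, 361.0], [567.0, 237.0], [476.0, 171.0], [451.0, 415.0], [353.0, 358.0]] [457.8 292.6 123. ] [ 33.3 -27.1 -81.6  93.2 148.2]
side [[566.0, 238.0], [474.0, 173.0], [560.0, 361.0], [449.0, 417.0], [352.0, 359.0]] [456.7 294.4 123.1] [-27.3 -81.7  32.9  93.5 148.5]
spacer A top [418.  226.6  46.4] 2.4
handle near end [414.4 -75.3  57.1] 7.5
handle far [465.5 -13.2  61.4] 2.1
blk [494.7 224.7  36. ] 2.6
A [417. 227.  44.]
B [530. 289.  44.]
C [421. 357.  44.]
blk [496. 225.  39.]
knob ends [[447.0, 315.0, 98.0], [471.0, 263.0, 98.0]]
opening edges rim [[440.0, 166.0, 56.0], [336.0, 326.0, 56.0]]
tray floor corners:  [[584.0, -94.0, 48.0], [514.0, -186.0, 48.0]] [[509.0, -13.0, 73.0], [431.0, -107.0, 73.0]]
handle [[465.0, -13.0, 66.0], [419.0, -73.0, 66.0]]
stamp [[482. 114.  65.]] bin top far [[629.0, -120.0, 75.0], [536.0, -205.0, 75.0]]
```

```bash
cat >> h.py <<'E'
def go(xyz,yaw=None,P=None,y0=None):
    """print tool-frame shift (per row) to world target, then turn to tool-y yaw (deg, mod 180)"""
    s,p0,R=st(); P=p0 if P is None else np.array(P,float)
    if y0 is not None:
        a=np.radians(y0); R=np.array([[-np.sin(a),np.cos(a),0],[np.cos(a),np.sin(a),0],[0,0,-1]]).T
        R=np.c_[[-np.sin(a),np.cos(a),0],[np.cos(a),np.sin(a),0],[0,0,-1]]
    d=R.T@(np.array(xyz,float)-P); n=max(1,int(np.ceil(np.linalg.norm(d)/40)))
    cur=np.degrees(np.arctan2(R[1,1],R[0,1]))
    print('cur yaw',cur.round(1),'shift',d.round(1),'rows',n,'x',(d/n).round(1).tolist(),end=' ')
    if yaw is not None:
        t=-((yaw-cur+90)%180-90); m=max(1,int(np.ceil(abs(t)/7))); print('turn z deg',round(t,1),'rows',m,'x',round(np.radians(t/m),4),end='')
        cur=yaw
    print(); return np.array(xyz,float),cur
E
python3 - <<'E'
from h import *
P,y=go([400,-200,250]); P,y=go([430,20,250],None,P,y); go([375,235,250],33.5-0,P,y)
E
```

```text
cur yaw -77.1 shift [ 345.3 -365.9  -35.4] rows 13 x [26.6, -28.1, -2.7] 
cur yaw -77.1 shift [  78.3 -207.8    0. ] rows 6 x [13.0, -34.6, 0.0] 
cur yaw -77.1 shift [  -5.7 -221.9    0. ] rows 6 x [-0.9, -37.0, 0.0] turn z deg 69.4 rows 10 x 0.1211
```

Request:
move_arm(
  series=[
    [[26.6, -28.1, -2.7], [0, 0, 0], 91],
    [[26.6, -28.1, -2.7], [0, 0, 0], 91],
    [[26.6, -28.1, -2.7], [0, 0, 0], 91],
    [[26.6, -28.1, -2.7], [0, 0, 0], 91],
    [[26.6, -28.1, -2.7], [0, 0, 0], 91],
    [[26.6, -28.1, -2.7], [0, 0, 0], 91],
    [[26.6, -28.1, -2.7], [0, 0, 0], 91],
    [[26.6, -28.1, -2.7], [0, 0, 0], 91],
    [[26.6, -28.1, -2.7], [0, 0, 0], 91],
    [[26.6, -28.1, -2.7], [0, 0, 0], 91],
  ],
)

```text
t: 2.13
position: [342.2, -298.8, 242.0]
tcp_rot: [0.0, 0.994, 0.112, 0.0]
contact_force: [0.7, -0.3, -0.4]
grip_width: 91.2
grip_force: 0.0
```

Request:
move_arm(
  series=[
    [[26.6, -28.1, -2.7], [0, 0, 0], 91],
    [[26.6, -28.1, -2.7], [0, 0, 0], 91],
    [[26.6, -28.1, -2.7], [0, 0, 0], 91],
    [[13, -34.6, 0], [0, 0, 0], 91],
    [[13, -34.6, 0], [0, 0, 0], 91],
    [[13, -34.6, 0], [0, 0, 0], 91],
    [[13, -34.6, 0], [0, 0, 0], 91],
    [[13, -34.6, 0], [0, 0, 0], 91],
    [[13, -34.6, 0], [0, 0, 0], 91],
  ],
)

```text
t: 2.88
position: [430.3, 21.0, 250.1]
tcp_rot: [0.0, 0.994, 0.112, 0.001]
contact_force: [0.4, -0.4, -0.3]
grip_width: 91.2
grip_force: 0.0
```

Request:
move_arm(
  series=[
    [[0, 0, 0], [0, 0, -0.12], 91],
    [[0, 0, 0], [0, 0, -0.12], 91],
    [[0, 0, 0], [0, 0, -0.12], 91],
    [[0, 0, 0], [0, 0, -0.12], 91],
    [[0, 0, 0], [0, 0, -0.12], 91],
    [[0, 0, 0], [0, 0, -0.12], 91],
    [[0, 0, 0], [0, 0, -0.12], 91],
    [[0, 0, 0], [0, 0, -0.12], 91],
    [[0, 0, 0], [0, 0, -0.12], 91],
    [[0, 0, 0], [0, 0, -0.12], 91],
  ],
)

```text
t: 3.72
position: [430.4, 19.2, 249.8]
tcp_rot: [0.0, 0.755, 0.656, 0.0]
contact_force: [-0.9, 0.8, -0.3]
grip_width: 90.9
grip_force: 0.0
```

```bash
python3 - <<'E'
import re
s=open('h.py').read()
s=s.replace("t=-((yaw-cur+90)%180-90);","az=lambda v:np.degrees(np.arctan2(v[1],v[0])); c=az(P)+((cur-az(P)+180)%360-180); w=az(xyz)+((yaw-az(xyz)+90)%180-90); t=c-w; yaw=w;")
s=s.replace("    s,p0,R=st(); P=","    s,p0,R=st(); print(s['t'].__round__(1),p0.round(1),end=' ') if P is None else 0; P=")
open('h.py','w').write(s)
E
python3 - <<'E'
from h import *
go([375,235,250],33.5)
p=shot('wrist','w0.png')
print(finder.recognise('tray_floor',p)[:2],(-p['R'].T@p['t']).round(0),p['R'].round(2).tolist())
E
```

```text
3.7 [430.4  19.2 249.8] cur yaw -8.0 shift [ 2.059e+02 -8.500e+01 -2.000e-01] rows 6 x [34.3, -14.2, -0.0] turn z deg -41.5 rows 6 x -0.1208
[{'bbox': [372.9, 244.3, 125.7, 90.7], 'score': 0.64}] [440.  91. 419.] [[0.99, -0.14, 0.0], [-0.13, -0.96, 0.25], [-0.03, -0.25, -0.97]]
```

Request:
move_arm(
  series=[
    [[34.3, -14.2, 0], [0, 0, 0], 91],
    [[34.3, -14.2, 0], [0, 0, 0], 91],
    [[34.3, -14.2, 0], [0, 0, 0], 91],
    [[34.3, -14.2, 0], [0, 0, 0], 91],
    [[0, 0, 0], [0, 0, -0.12], 60],
    [[0, 0, 0], [0, 0, -0.12], 60],
    [[0, 0, 0], [0, 0, -0.12], 60],
    [[0, 0, 0], [0, 0, -0.12], 60],
    [[0, 0, 0], [0, 0, -0.12], 60],
    [[0, 0, 0], [0, 0, -0.12], 60],
  ],
)

```text
t: 4.65
position: [394.1, 163.3, 249.7]
tcp_rot: [0.0, 0.477, 0.879, -0.0]
contact_force: [0.0, -0.5, -0.4]
grip_width: 60.0
grip_force: 0.0
```

```bash
python3 - <<'E'
from h import *
s,P,R=st(); print(s['t'],P)
p=shot('wrist','w1.png'); np.save('w1.npy',p,allow_pickle=True)
for k in('spacer_1','gauge_block','knob_grip'):
  print(k,[(round(d['score'],2),np.round(d['bbox']).tolist()) for d in finder.recognise(k,p)])
a=cv2.imread('pics/w0.png');b=cv2.imread('pics/w1.png'); cv2.imwrite('pics/w01.png',np.vstack([cv2.resize(a,(480,300)),cv2.resize(b,(480,300))]))
E
```

```text
4.65 [394.09809548 163.31156523 249.74671333]
spacer_1 [(0.57, [355.0, 150.0, 20.0, 21.0]), (0.34, [288.0, 335.0, 91.0, 36.0])]
gauge_block []
knob_grip [(0.57, [379.0, 119.0, 113.0, 136.0]), (0.27, [287.0, 334.0, 92.0, 28.0])]
```

View pics/w01.png

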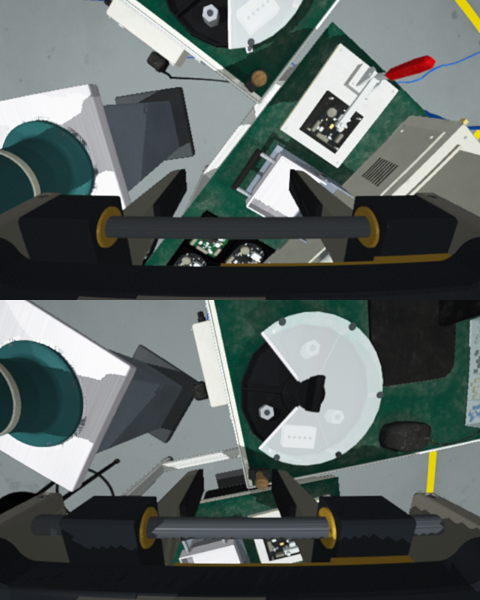

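```bash
python3 - <<'E'
from h import *
go([417.5,227,130],59)
p=np.load('w1.npy',allow_pickle=True).item()
print('A',atz(p,[(355,150)],44).round(1))
g=p['image'][80:220,300:430,::-1]; cv2.imwrite('pics/c1.png',cv2.resize(g,None,fx=4,fy=4,interpolation=2))
E
```

```text
4.8 [394.2 163.2 249.7] cur yaw 32.6 shift [ 41.2  54.  119.7] rows 4 x [10.3, 13.5, 29.9] turn z deg -26.4 rows 4 x -0.1153
A [[413.7 229.4  44. ]]
```

View pics/c1.png

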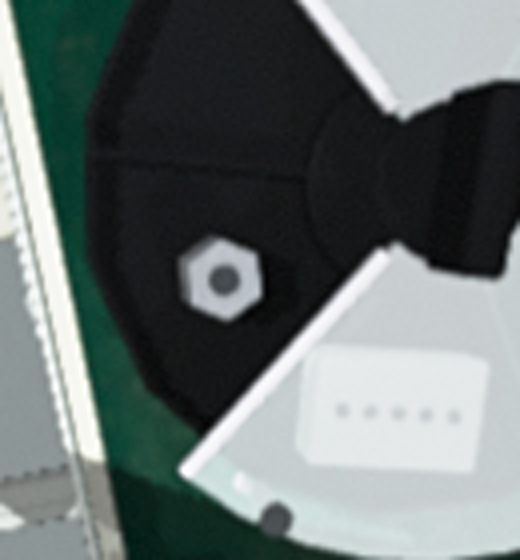

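The crop shows the spacer in the opening at (222,280), with flats facing image left and right. It is well clear of the cover edge. Next I move above it and fit the hexagon.

Request:
move_arm(
  series=[
    [[10.3, 13.5, 29.9], [0, 0, 0], 60],
    [[10.3, 13.5, 29.9], [0, 0, 0], 60],
    [[10.3, 13.5, 29.9], [0, 0, 0], 60],
    [[10.3, 13.5, 29.9], [0, 0, 0], 60],
    [[0, 0, 0], [0, 0, -0.115], 60],
    [[0, 0, 0], [0, 0, -0.115], 60],
    [[0, 0, 0], [0, 0, -0.115], 60],
    [[0, 0, 0], [0, 0, -0.115], 60],
  ],
)

```text
t: 5.52
position: [416.9, 227.5, 129.7]
tcp_rot: [-0.0, 0.264, 0.964, -0.0]
contact_force: [-0.1, -0.5, -0.3]
grip_width: 59.8
grip_force: 0.0
```

```bash
cat >> h.py <<'E'
from scipy.optimize import minimize
def hexfit(p,x0,z=14,thr=110,save=None):
    """fit upright hex prism (base z) near world xy x0; returns x,y,yaw of a flat normal (mod 60 deg), IoU"""
    g=cv2.cvtColor(p['image'],cv2.COLOR_RGB2GRAY)
    def hull(v):
        a=np.radians(v[2]+30+60*np.arange(6)); c=np.c_[v[0]+13.86*np.cos(a),v[1]+13.86*np.sin(a)]
        X=np.vstack([np.c_[c,0*a+z],np.c_[c,0*a+z+30]]); return cv2.convexHull(proj(p,X).astype(np.float32))
    c=proj(p,[x0[0],x0[1],z+30])[0]; r=int(np.ceil(1.0*max(cv2.minEnclosingCircle(hull([*x0,0]))[1],8)))+8
    u0,v0=(c-r).astype(int); sub=g[v0:v0+2*r,u0:u0+2*r]; S=6
    b=cv2.resize(sub,None,fx=S,fy=S,interpolation=2)
    m=cv2.morphologyEx((b>thr).astype(np.uint8),cv2.MORPH_CLOSE,np.ones((8*S,8*S),np.uint8)) if True else 0
    n,l,stt,ce=cv2.connectedComponentsWithStats(m); k=1+np.argmax(stt[1:,4]); m=(l==k).astype(np.uint8)
    def f(v):
        h=(hull(v)[:,0]-[u0,v0]+.5)*S; d=np.zeros_like(m); cv2.fillConvexPoly(d,np.round(h*16).astype(np.int32),1,shift=4)
        return -(d&m).sum()/max(1,(d|m).sum())
    best=min((minimize(f,[*x0,y],method='Nelder-Mead',options=dict(initial_simplex=[[*x0,y],[x0[0]+5,x0[1],y],[x0[0],x0[1]+5,y],[*x0,y+12]])) for y in(0,20,40)),key=lambda r:r.fun)
    if save:
        o=cv2.cvtColor(b,cv2.COLOR_GRAY2BGR); cv2.drawContours(o,cv2.findContours(m,0,2)[0],-1,(0,0,255),1)
        cv2.polylines(o,[np.int32((hull(best.x)[:,0]-[u0,v0]+.5)*S)],True,(0,255,0),1); cv2.imwrite('pics/'+save,o)
    return best.x.round(1),best.x[2]%60,-best.fun
E
python3 - <<'E'
from h import *
s,P,R=st(); print(s['t'],P.round(1))
p=shot('wrist','w2.png'); np.save('w2.npy',p,allow_pickle=True)
d=finder.recognise('spacer_1',p); print([(round(e['score'],2),np.round(e['bbox']).tolist()) for e in d])
x=atz(p,[d[0]['bbox'][:2]],40)[0]; print(x)
print(hexfit(p,x[:2],save='fit2.png'))
q=np.load('w1.npy',allow_pickle=True).item(); print(hexfit(q,[415,228]))
print('fingers tip proj',proj(p,[P])[0])
E
```

```text
5.5167 [416.9 227.5 129.7]
[(0.98, [317.0, 200.0, 28.0, 30.0])]
[413.51051478 231.36590557  40.        ]
(array([413. , 257.5, -28. ]), np.float64(32.0), np.float64(-0.0))
(array([446.4, 237.2, -48.5]), np.float64(11.456790123456791), np.float64(-0.0))
fingers tip proj [314.47596226 240.79726008]h.py:46: RuntimeWarning: overflow encountered in scalar negative
  return -(d&m).sum()/max(1,(d|m).sum())
```

View pics/w2.png

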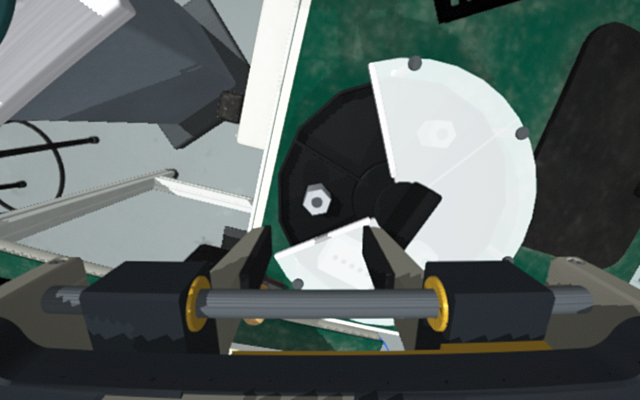

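The wrist view shows the spacer at (317,200), with the fingertips at about (270,227) and (363,227). The fit failed on an unsigned negative, so I'm fixing that.

```bash
sed -i 's/return -(d&m).sum()\/max(1,(d|m).sum())/return -float((d\&m).sum())\/float(max(1,(d|m).sum()))/' h.py
python3 - <<'E'
from h import *
p=np.load('w2.npy',allow_pickle=True).item();q=np.load('w1.npy',allow_pickle=True).item()
print(hexfit(p,[413.5,231],save='fit2.png')); print(hexfit(q,[415,228],save='fit1.png'))
t=shot('top'); print(hexfit(t,[415,228],save='fitt.png'))
go([415,229,31],59)
E
```

```text
(array([414.6, 230.2,  42.8]), np.float64(42.849171611994294), np.float64(0.8869900998233579))
(array([415.4, 230.5, -17.9]), np.float64(42.06068246067102), np.float64(0.8710884353741497))
(array([408.4, 228.4,  25.7]), np.float64(25.68228300333952), np.float64(0.2429156297663964))
5.7 [417.1 227.1 129.8] cur yaw 58.9 shift [ 2.7  0.5 98.8] rows 3 x [0.9, 0.2, 32.9] turn z deg -0.1 rows 1 x -0.0019
```

```bash
python3 - <<'E'
from h import *
go([415.5,229.3,30],56)
E
```

```text
5.7 [417.1 227.1 129.8] cur yaw 58.9 shift [ 2.4  1.1 99.8] rows 3 x [0.8, 0.4, 33.3] turn z deg 2.9 rows 1 x 0.0505
```

Request:
move_arm(
  series=[
    [[2.4, 1.1, 0], [0, 0, 0.05], 44],
    [[0, 0, 0], [0, 0, 0], 44],
    [[0, 0, 33], [0, 0, 0], 44],
    [[0, 0, 33], [0, 0, 0], 44],
    [[0, 0, 20], [0, 0, 0], 44],
    [[0, 0, 14], [0, 0, 0], 44],
    [[0, 0, 0], [0, 0, 0], 44],
  ],
)

```text
t: 6.25
position: [414.0, 228.2, 27.8]
tcp_rot: [-0.002, 0.29, 0.957, -0.002]
contact_force: [0.4, 0.1, -0.4]
grip_width: 43.9
grip_force: 0.0
```

Request:
move_arm(
  series=[
    [[0, 0, 0], [0, 0, 0], 15],
    [[0, 0, 0], [0, 0, 0], 15],
    [[0, 0, 0], [0, 0, 0], 15],
    [[0, 0, 0], [0, 0, 0], 15],
    [[0, 0, 0], [0, 0, 0], 15],
    [[0, 0, 0], [0, 0, 0], 15],
    [[0, 0, 0], [0, 0, 0], 15],
    [[0, 0, 0], [0, 0, 0], 15],
  ],
  grip_force=30,
)

```text
t: 6.92
position: [416.4, 229.7, 31.1]
tcp_rot: [0.001, 0.289, 0.957, 0.0]
contact_force: [-0.2, -0.5, 7.2]
grip_width: 24.7
grip_force: 30.0
```

```bash
python3 - <<'E'
from h import *
P,y=go([415.5,229.3,190]); P,y=go([490,-130,190],-38.5,P,y)
E
```

```text
6.9 [416.4 229.7  31.1] cur yaw 56.4 shift [   0.3   -0.6 -158.9] rows 4 x [0.1, -0.2, -39.7] 
cur yaw 56.4 shift [-261.1 -257.8    0. ] rows 10 x [-26.1, -25.8, 0.0] turn z deg 94.9 rows 14 x 0.1183
```

Request:
move_arm(
  series=[
    [[0, 0, -30], [0, 0, 0], 15],
    [[0, 0, -40], [0, 0, 0], 15],
    [[0, 0, -40], [0, 0, 0], 15],
    [[0, 0, -40], [0, 0, 0], 15],
    [[0, 0, -9], [0, 0, 0], 15],
  ],
)

```text
t: 7.33
position: [417.8, 231.5, 194.5]
tcp_rot: [0.003, 0.289, 0.957, 0.003]
contact_force: [2.0, -0.5, -0.7]
grip_width: 24.6
grip_force: 30.0
```

Request:
move_arm(
  series=[
    [[-26, -26, 0], [0, 0, 0], 15],
    [[-26, -26, 0], [0, 0, 0], 15],
    [[-26, -26, 0], [0, 0, 0], 15],
    [[-26, -26, 0], [0, 0, 0], 15],
    [[-26, -26, 0], [0, 0, 0], 15],
    [[-26, -26, 0], [0, 0, 0], 15],
    [[-26, -26, 0], [0, 0, 0], 15],
    [[-26, -26, 0], [0, 0, 0], 15],
    [[-26, -26, 0], [0, 0, 0], 15],
    [[-26, -26, 0], [0, 0, 0], 15],
  ],
)

```text
t: 8.17
position: [487.7, -133.2, 188.8]
tcp_rot: [-0.0, 0.29, 0.957, -0.0]
contact_force: [1.7, -1.0, -0.7]
grip_width: 24.7
grip_force: 30.0
```

Request:
move_arm(
  series=[
    [[0, 0, 0], [0, 0, 0.118], 15],
    [[0, 0, 0], [0, 0, 0.118], 15],
    [[0, 0, 0], [0, 0, 0.118], 15],
    [[0, 0, 0], [0, 0, 0.118], 15],
    [[0, 0, 0], [0, 0, 0.118], 15],
    [[0, 0, 0], [0, 0, 0.118], 15],
    [[0, 0, 0], [0, 0, 0.118], 15],
  ],
)

```text
t: 8.75
position: [487.6, -131.2, 188.6]
tcp_rot: [-0.0, 0.651, 0.759, -0.0]
contact_force: [-0.6, -0.5, -1.1]
grip_width: 25.0
grip_force: 30.0
```

Request:
move_arm(
  series=[
    [[0, 0, 0], [0, 0, 0.118], 15],
    [[0, 0, 0], [0, 0, 0.118], 15],
    [[0, 0, 0], [0, 0, 0.118], 15],
    [[0, 0, 0], [0, 0, 0.118], 15],
    [[0, 0, 0], [0, 0, 0.118], 15],
    [[0, 0, 0], [0, 0, 0.118], 15],
    [[0, 0, 0], [0, 0, 0.118], 15],
    [[0, 0, 0], [0, 0, 0], 15],
  ],
)

```text
t: 9.42
position: [487.7, -131.1, 188.7]
tcp_rot: [-0.0, 0.901, 0.435, -0.0]
contact_force: [0.3, -0.5, 0.9]
grip_width: 24.9
grip_force: 30.0
```

```bash
python3 - <<'E'
from h import *
go([490,-130,190],-38.5)
p=shot('wrist','w3.png'); np.save('w3.npy',p,allow_pickle=True)
for k in('tray_floor','tray_handle','spacer_1'):
  print(k,[(round(d['score'],2),np.round(d['bbox']).tolist()) for d in finder.recognise(k,p)])
E
```

```text
9.4 [ 487.7 -131.1  188.7] cur yaw -38.5 shift [ 2.3  1.1 -1.3] rows 1 x [2.3, 1.1, -1.3] turn z deg 0.0 rows 1 x 0.0008
tray_floor [(0.84, [294.0, 160.0, 140.0, 117.0])]
tray_handle [(0.79, [294.0, 159.0, 140.0, 116.0])]
spacer_1 [(0.92, [317.0, 240.0, 40.0, 51.0])]
```

View pics/w3.png

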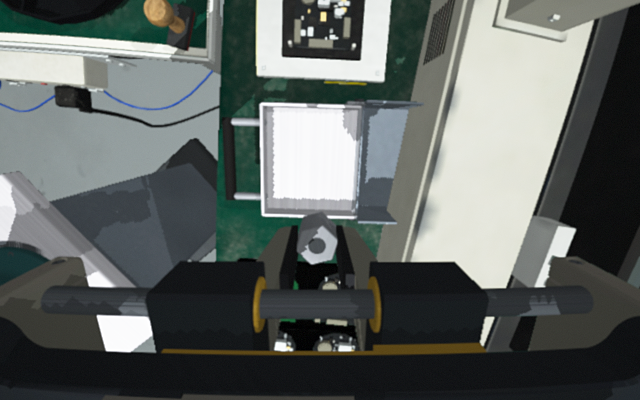

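The tray is clear at columns 260-362, rows 103-218. The handle bar is at about (228,159), and the held spacer is at (317,240). Now I compute the tray frame.

```bash
python3 - <<'E'
from h import *
p=np.load('w3.npy',allow_pickle=True).item(); t=shot('top')
a=lambda L:np.array(L,float)/2.5+[150,110]
W=atz(p,[(261,103),(260,216),(358,218),(362,104)],73); print(W.round(0).tolist())
H=atz(p,[(229,120),(229,200)],66); print('handle',H.round(0).tolist())
for A_ in(W[0]-W[1],W[3]-W[2],H[0]-H[1]): print(np.degrees(np.arctan2(A_[1],A_[0])),np.linalg.norm(A_))
xh=np.array([np.cos(np.radians(-38.5)),np.sin(np.radians(-38.5))]); yh=np.array([-xh[1],xh[0]])
for L in(W[:,:2],H[:,:2],atz(t,a([(521,262),(619,347)]),73)[:,:2],atz(t,a([(519,309),(581,359)]),66)[:,:2]): print((L@xh).round(0),(L@yh).round(0))
# triangulate wall corner heights top vs wrist
def tri(u,v):
    c1,v1=ray(p,[u]);c2,v2=ray(t,a([v])); k=np.linalg.lstsq(np.c_[v1[0],-v2[0]],c2-c1,rcond=None)[0]; return (c1+v1[0]*k[0]).round(1),(c2+v2[0]*k[1]).round(1)
print(tri((261,103),(521,262)),tri((260,216),(619,347)))
E
```

```text
[[504.0, -21.0, 73.0], [427.0, -108.0, 73.0], [509.0, -176.0, 73.0], [582.0, -83.0, 73.0]]
handle [[467.0, -11.0, 66.0], [409.0, -74.0, 66.0]]
48.29998721801418 116.86412057471448
51.77056990923324 117.93973063539313
47.23023352890442 84.98394211644927
[407. 401. 508. 507.] [298. 181. 179. 297.]
[372. 366.] [282. 197.]
[406. 404.] [307. 185.]
[372. 373.] [279. 204.]
(array([502.9, -17.9,  58.8]), array([509.5, -15.2,  58.6])) (array([ 430.6, -106.5,   84. ]), array([ 431.6, -104.3,   83.4]))
```

```bash
python3 - <<'E'
from h import *
go([485,-121.5,69],-39)
E
```

```text
9.7 [ 488.  -131.1  188.9] cur yaw -38.2 shift [  5.7  -8.2 119.9] rows 4 x [1.4, -2.1, 30.0] turn z deg 0.8 rows 1 x 0.0145
```

Request:
move_arm(
  series=[
    [[5.7, -8.2, 0], [0, 0, 0.015], 15],
    [[0, 0, 35], [0, 0, 0], 15],
    [[0, 0, 35], [0, 0, 0], 15],
    [[0, 0, 30], [0, 0, 0], 15],
    [[0, 0, 13], [0, 0, 0], 15],
    [[0, 0, 6], [0, 0, 0], 15],
    [[0, 0, 0], [0, 0, 0], 15],
    [[0, 0, 0], [0, 0, 0], 15],
  ],
)

```text
t: 10.33
position: [485.8, -121.5, 70.6]
tcp_rot: [0.0, 0.903, 0.43, 0.0]
contact_force: [0.1, -0.0, -0.7]
grip_width: 24.9
grip_force: 30.0
```

Request:
move_arm(
  series=[
    [[0, 0, 0], [0, 0, 0], 36],
    [[0, 0, 0], [0, 0, 0], 36],
    [[0, 0, 0], [0, 0, 0], 36],
    [[0, 0, 0], [0, 0, 0], 36],
    [[0, 0, -10], [0, 0, 0], 36],
    [[0, 0, -30], [0, 0, 0], 36],
    [[0, 0, -40], [0, 0, 0], 36],
    [[0, 0, -40], [0, 0, 0], 36],
    [[0, 0, 0], [0, 0, 0], 36],
  ],
)

```text
t: 11.08
position: [489.9, -121.9, 198.0]
tcp_rot: [0.005, 0.903, 0.43, 0.005]
contact_force: [1.2, -0.2, 0.6]
grip_width: 36.3
grip_force: 0.0
```

```bash
python3 - <<'E'
from h import *
p=shot('wrist','w4.png')
print([(round(d['score'],2),np.round(d['bbox']).tolist(),atz(p,[d['bbox'][:2]],70)[0].round(0)) for d in finder.recognise('spacer_1',p)])
# knob: from top camera
t=shot('top'); np.save('t.npy',t,allow_pickle=True)
d=finder.trace('knob_grip',t); print([(e['score'],e['bbox']) for e in d])
P,y=go([430,30,190]); P,y=go([457.3,293.5,190],None,P,y)
E
```

```text
[(0.7, [313.0, 197.0, 23.0, 27.0], array([ 487., -120.,   70.])), (0.43, [72.0, 19.0, 133.0, 38.0], array([416., 173.,  70.]))]
[(0.57, [244.1, 250.8, 63.1, 59.4])]
11.3 [ 484.5 -121.6  189.7] cur yaw -39.1 shift [  83.2 -138.    -0.2] rows 5 x [16.6, -27.6, -0.0] 
cur yaw -39.1 shift [ 221.6 -145.2    0. ] rows 7 x [31.7, -20.7, 0.0]
```

Request:
move_arm(
  series=[
    [[16.6, -27.6, 0], [0, 0, 0], 50],
    [[16.6, -27.6, 0], [0, 0, 0], 50],
    [[16.6, -27.6, 0], [0, 0, 0], 50],
    [[16.6, -27.6, 0], [0, 0, 0], 50],
    [[16.6, -27.6, 0], [0, 0, 0], 50],
  ],
)

```text
t: 11.7
position: [428.7, 31.1, 188.7]
tcp_rot: [-0.001, 0.903, 0.429, -0.001]
contact_force: [0.3, 0.5, 0.9]
grip_width: 49.9
grip_force: 0.0
```

Request:
move_arm(
  series=[
    [[31.7, -20.7, 0], [0, 0, 0], 50],
    [[31.7, -20.7, 0], [0, 0, 0], 50],
    [[31.7, -20.7, 0], [0, 0, 0], 50],
    [[31.7, -20.7, 0], [0, 0, 0], 50],
    [[31.7, -20.7, 0], [0, 0, 0], 50],
    [[31.7, -20.7, 0], [0, 0, 0], 50],
    [[31.7, -20.7, 0], [0, 0, 0], 50],
  ],
)

```text
t: 12.28
position: [457.2, 294.7, 188.2]
tcp_rot: [0.0, 0.903, 0.43, -0.002]
contact_force: [0.8, -0.9, 0.8]
grip_width: 50.1
grip_force: 0.0
```

Request:
move_arm(
  series=[
    [[0, 0, 0], [0, 0, -0.116], 50],
    [[0, 0, 0], [0, 0, -0.116], 50],
    [[0, 0, 0], [0, 0, -0.116], 50],
    [[0, 0, 0], [0, 0, -0.116], 50],
    [[0, 0, 0], [0, 0, -0.116], 50],
    [[0, 0, 0], [0, 0, -0.116], 50],
    [[0, 0, 0], [0, 0, -0.116], 50],
    [[0, 0, 0], [0, 0, -0.116], 50],
    [[0, 0, 0], [0, 0, -0.116], 50],
    [[0, 0, 0], [0, 0, -0.116], 50],
  ],
)

```text
t: 13.12
position: [457.2, 292.9, 188.3]
tcp_rot: [-0.001, 0.517, 0.856, -0.001]
contact_force: [0.2, -0.6, -0.6]
grip_width: 49.6
grip_force: 0.0
```

```bash
python3 - <<'E'
from h import *
go([457.3,293.5,150],27.5)
p=shot('wrist','w5.png'); np.save('w5.npy',p,allow_pickle=True)
print(finder.recognise('knob_grip',p)[:2], proj(p,[[457.3,293.5,98],[457.3,293.5,60]]))
print([(round(d['score'],2),np.round(d['bbox']).tolist(),atz(p,[d['bbox'][:2]],40)[0].round(0)) for d in finder.recognise('spacer_1',p)])
E
```

```text
13.1 [457.2 292.9 188.3] cur yaw 27.7 shift [ 0.4  0.5 38.3] rows 1 x [0.4, 0.5, 38.3] turn z deg 0.2 rows 1 x 0.0032
[{'bbox': [280.5, 181.2, 121.2, 117.3], 'score': 0.63}] [[316.49821886 204.66827163]
 [316.64043146 195.58379984]]
[]
```

View pics/w5.png

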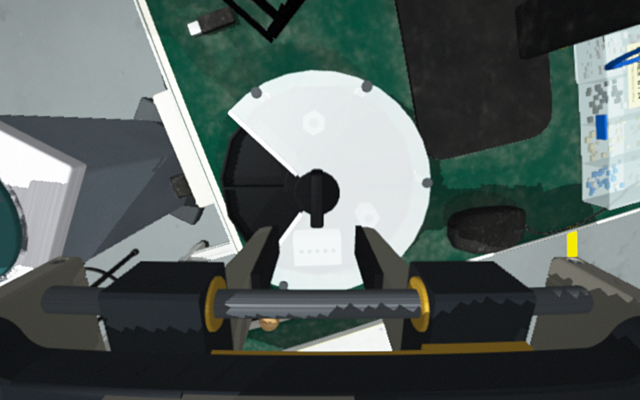

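The bar knob is vertical in the picture, from (317,170) to (317,228), and lies between the fingers. The block is at (318,247), with spacers at (314,122) and (368,214). I check the axis using the posts in this view.

```bash
python3 - <<'E'
from h import *
from scipy.optimize import least_squares
p=np.load('w5.npy',allow_pickle=True).item()
X=atz(p,[(256,92),(367,86),(427,183),(284,286)],59)[:,:2]
print(least_squares(lambda c:np.hypot(*(X-c[:2]).T)-123,[457,293]).x)
print(atz(p,[(317,199)],98),atz(p,[(317,170),(317,228)],98).round(1).tolist(),atz(p,[(317,191)],60))
E
```

```text
[455.90669203 295.7141654 ]
[[455.06972952 298.787352    98.        ]] [[441.9, 323.9, 98.0], [469.0, 272.3, 98.0]] [[455.22299498 298.30098889  60.        ]]
```

Request:
move_arm(
  series=[
    [[3.3, 0.4, 0], [0, 0, 0], 50],
    [[0, 0, 35], [0, 0, 0], 50],
    [[0, 0, 35], [0, 0, 0], 50],
    [[0, 0, 30], [0, 0, 0], 50],
    [[0, 0, 15], [0, 0, 0], 50],
    [[0, 0, 5], [0, 0, 0], 50],
    [[0, 0, 0], [0, 0, 0], 50],
  ],
)

```text
t: 13.85
position: [456.5, 296.9, 69.4]
tcp_rot: [-0.001, 0.52, 0.854, -0.001]
contact_force: [-0.2, -0.2, 0.7]
grip_width: 49.9
grip_force: 0.0
```

Request:
move_arm(
  series=[
    [[0, 0, 0], [0, 0, 0], 5],
    [[0, 0, 0], [0, 0, 0], 5],
    [[0, 0, 0], [0, 0, 0], 5],
    [[0, 0, 0], [0, 0, 0], 5],
    [[0, 0, 0], [0, 0, 0], 5],
    [[0, 0, 0], [0, 0, 0], 5],
    [[0, 0, 0], [0, 0, 0], 5],
    [[0, 0, 0], [0, 0, 0], 5],
  ],
  grip_force=20,
)

```text
t: 14.52
position: [455.4, 295.5, 70.4]
tcp_rot: [-0.0, 0.52, 0.854, -0.002]
contact_force: [-5.9, -3.5, 7.9]
grip_width: 13.7
grip_force: 20.0
```

```bash
python3 - <<'E'
from h import *
go([456,296,68],27.5); s=st()[0]; print(s['grip_width'],s['contact_force'],s['ft_torque'],s['q'])
E
```

```text
14.5 [455.4 295.5  70.4] cur yaw 27.3 shift [0.1 0.7 2.4] rows 1 x [0.1, 0.7, 2.4] turn z deg -0.2 rows 1 x -0.0032
13.701230207594833 [-5.8587192  -3.47342826  7.89009529] [-0.81454234  1.00150667 -0.05813836] [-0.01610629  0.6553277  -0.81163571  1.92790638  0.63660718  0.84015679
 -0.69567116]
```

Request:
move_arm(
  series=[
    [[0, 0, 0], [0, 0, -0.09], 5],
    [[0, 0, 0], [0, 0, -0.09], 5],
    [[0, 0, 0], [0, 0, -0.09], 5],
    [[0, 0, 0], [0, 0, -0.09], 5],
    [[0, 0, 0], [0, 0, -0.09], 5],
    [[0, 0, 0], [0, 0, -0.09], 5],
    [[0, 0, 0], [0, 0, -0.09], 5],
    [[0, 0, 0], [0, 0, -0.09], 5],
    [[0, 0, 0], [0, 0, -0.09], 5],
    [[0, 0, 0], [0, 0, 0], 5],
  ],
)

```text
t: 15.35
position: [454.6, 294.6, 70.4]
tcp_rot: [-0.002, 0.14, 0.99, -0.003]
contact_force: [-8.3, -6.8, 12.1]
grip_width: 13.8
grip_force: 20.0
```

```bash
python3 - <<'E'
from h import *
go([456,296,68],123); s=st()[0]; print(s['grip_width'],s['contact_force'],s['ft_torque'],s['q'])
E
```

```text
15.3 [454.6 294.6  70.4] cur yaw 74.0 shift [-1.   1.7  2.4] rows 1 x [-1.0, 1.7, 2.4] turn z deg 131.0 rows 19 x 0.1203
13.810918627599598 [-8.31803266 -6.76319645 12.10518987] [-1.35303209  1.48630499 -0.1808641 ] [ 0.09567103  0.7459431  -0.98610576  1.92265378  0.78740623  0.92742483
  0.00256422]
```

Request:
move_arm(
  series=[
    [[0.7, -1.2, -2], [0, 0, 0], 5],
    [[0, 0, 0], [0, 0, -0.095], 5],
    [[0, 0, 0], [0, 0, -0.095], 5],
    [[0, 0, 0], [0, 0, -0.095], 5],
    [[0, 0, 0], [0, 0, -0.095], 5],
    [[0, 0, 0], [0, 0, -0.095], 5],
    [[0, 0, 0], [0, 0, -0.095], 5],
    [[0, 0, 0], [0, 0, -0.095], 5],
    [[0, 0, 0], [0, 0, -0.095], 5],
    [[0, 0, 0], [0, 0, -0.095], 5],
  ],
)

```text
t: 16.18
position: [454.7, 293.5, 70.6]
tcp_rot: [-0.002, -0.283, 0.959, -0.001]
contact_force: [-2.0, -2.7, -7.0]
grip_width: 13.8
grip_force: 20.0
```

Request:
move_arm(
  series=[
    [[0, 0, 0], [0, 0, 0], 5],
    [[0, 0, 0], [0, 0, 0], 44],
    [[0, 0, 0], [0, 0, 0], 44],
    [[0, 0, 0], [0, 0, 0], 44],
    [[0, 0, 0], [0, 0, 0], 44],
    [[0, 0, -20], [0, 0, 0], 44],
    [[0, 0, -30], [0, 0, 0], 44],
    [[0, 0, -30], [0, 0, 0], 44],
    [[0, 0, 0], [0, 0, 0], 44],
  ],
)

```text
t: 16.93
position: [458.0, 298.7, 157.5]
tcp_rot: [0.004, -0.282, 0.96, 0.002]
contact_force: [0.8, 0.7, 0.5]
grip_width: 44.1
grip_force: 0.0
```

```bash
python3 - <<'E'
from h import *
go([394,255,130],33.5)
t=shot('top','t6.png'); print([(round(d['score'],2),np.round(d['bbox']).tolist(),atz(t,[d['bbox'][:2]],40)[0].round(0)) for d in finder.recognise('spacer_1',t)])
E
```

```text
16.9 [458.  298.7 157.5] cur yaw 122.7 shift [77.7 -2.2 26.9] rows 3 x [25.9, -0.7, 9.0] turn z deg 89.2 rows 13 x 0.1198
[(0.46, [402.0, 226.0, 16.0, 13.0], array([ 486., -127.,   40.]))]
```

Request:
move_arm(
  series=[
    [[26, -0.7, 9], [0, 0, 0], 44],
    [[26, -0.7, 9], [0, 0, 0], 44],
    [[26, -0.7, 9], [0, 0, 0], 44],
    [[0, 0, 0], [0, 0, 0.12], 44],
    [[0, 0, 0], [0, 0, 0.12], 44],
    [[0, 0, 0], [0, 0, 0.12], 44],
    [[0, 0, 0], [0, 0, 0.12], 44],
    [[0, 0, 0], [0, 0, 0.12], 44],
    [[0, 0, 0], [0, 0, 0.12], 44],
    [[0, 0, 0], [0, 0, 0.12], 44],
  ],
)

```text
t: 17.87
position: [391.2, 251.2, 124.2]
tcp_rot: [-0.0, 0.137, 0.991, -0.0]
contact_force: [0.5, -1.2, 0.9]
grip_width: 43.9
grip_force: 0.0
```

Request:
move_arm(
  series=[
    [[0, 0, 0], [0, 0, 0.12], 44],
    [[0, 0, 0], [0, 0, 0.12], 44],
    [[0, 0, 0], [0, 0, 0.12], 44],
    [[0, 0, 0], [0, 0, 0.12], 44],
    [[0, 0, 0], [0, 0, 0.12], 44],
    [[0, 0, 0], [0, 0, 0.12], 44],
    [[0, 0, 0], [0, 0, 0], 44],
  ],
)

```text
t: 18.45
position: [391.3, 251.3, 124.5]
tcp_rot: [0.0, 0.476, 0.879, -0.001]
contact_force: [-0.7, 0.0, 0.5]
grip_width: 43.8
grip_force: 0.0
```

```bash
python3 - <<'E'
from h import *
p=shot('wrist','w6.png'); np.save('w6.npy',p,allow_pickle=True)
d=finder.recognise('spacer_1',p);print([(round(e['score'],2),np.round(e['bbox']).tolist(),atz(p,[e['bbox'][:2]],40)[0].round(0)) for e in d])
x=atz(p,[d[0]['bbox'][:2]],35)[0][:2]
f=hexfit(p,x,save='fit6.png'); print(f); v=f[0]
go([v[0],v[1]-.5,30],v[2]%60)
print(np.degrees(np.arctan2(v[1]-295.5,v[0]-456)),np.hypot(v[1]-295.5,v[0]-456))
E
```

```text
[(0.78, [317.0, 206.0, 29.0, 26.0], array([392., 253.,  40.]))]
(array([393.8, 251.4,  53.8]), np.float64(53.80741736003921), np.float64(0.8092146189735614))
18.6 [391.3 251.5 124.6] cur yaw 33.5 shift [-1.8  1.9 94.6] rows 3 x [-0.6, 0.6, 31.5] turn z deg -20.3 rows 3 x -0.1178
-144.66323660464093 76.24729503398791
```

View pics/fit6.png

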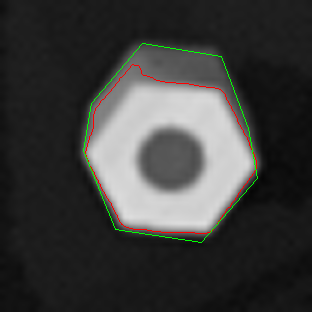

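The fit outline matches the hexagon to within about 4 degrees. The spacer sits in the middle of the opening, so I grasp it.

Request:
move_arm(
  series=[
    [[-1.8, 1.9, 0], [0, 0, -0.11], 44],
    [[0, 0, 0], [0, 0, -0.11], 44],
    [[0, 0, 0], [0, 0, -0.1], 44],
    [[0, 0, 0], [0, 0, 0], 44],
    [[0, 0, 35], [0, 0, 0], 44],
    [[0, 0, 30], [0, 0, 0], 44],
    [[0, 0, 18], [0, 0, 0], 44],
    [[0, 0, 11], [0, 0, 0], 44],
    [[0, 0, 0], [0, 0, 0], 44],
  ],
)

```text
t: 19.3
position: [392.8, 250.6, 29.2]
tcp_rot: [-0.001, 0.328, 0.945, -0.001]
contact_force: [-0.0, 0.7, 0.0]
grip_width: 43.9
grip_force: 0.0
```

Request:
move_arm(
  series=[
    [[0, 0, 0], [0, 0, 0], 15],
    [[0, 0, 0], [0, 0, 0], 15],
    [[0, 0, 0], [0, 0, 0], 15],
    [[0, 0, 0], [0, 0, 0], 15],
    [[0, 0, 0], [0, 0, 0], 15],
    [[0, 0, 0], [0, 0, 0], 15],
    [[0, 0, 0], [0, 0, 0], 15],
    [[0, 0, 0], [0, 0, 0], 15],
  ],
  grip_force=30,
)

```text
t: 19.97
position: [394.9, 251.7, 32.1]
tcp_rot: [0.001, 0.328, 0.945, 0.001]
contact_force: [-1.6, -1.2, 7.9]
grip_width: 24.0
grip_force: 30.0
```

```bash
python3 - <<'E'
from h import *
s,P,R=st(); y=np.degrees(np.arctan2(R[1,1],R[0,1]))
Q,y=go([P[0],P[1],190]); Q,y=go([430,40,190],None,Q,y); Q,y=go([506,-95,190],-39,Q,y)
E
```

```text
20.0 [394.9 251.7  32.1] cur yaw 51.7 shift [  -0.2    0.2 -157.9] rows 4 x [-0.0, 0.1, -39.5] 
cur yaw 51.7 shift [-158.9 -144.3    0. ] rows 6 x [-26.5, -24.0, 0.0] 
cur yaw 51.7 shift [-143.4  -58.7    0. ] rows 4 x [-35.8, -14.7, 0.0] turn z deg 90.7 rows 13 x 0.1217
```

Request:
move_arm(
  series=[
    [[0, 0, -38], [0, 0, 0], 15],
    [[0, 0, -40], [0, 0, 0], 15],
    [[0, 0, -40], [0, 0, 0], 15],
    [[0, 0, -40], [0, 0, 0], 15],
    [[-26.5, -24, 0], [0, 0, 0], 15],
    [[-26.5, -24, 0], [0, 0, 0], 15],
    [[-26.5, -24, 0], [0, 0, 0], 15],
    [[-26.5, -24, 0], [0, 0, 0], 15],
    [[-26.5, -24, 0], [0, 0, 0], 15],
    [[-26.5, -24, 0], [0, 0, 0], 15],
  ],
)

```text
t: 20.8
position: [429.5, 37.6, 189.3]
tcp_rot: [0.001, 0.328, 0.945, -0.0]
contact_force: [0.5, 0.6, -0.4]
grip_width: 24.1
grip_force: 30.0
```

Request:
move_arm(
  series=[
    [[-35.8, -14.7, 0], [0, 0, 0], 15],
    [[-35.8, -14.7, 0], [0, 0, 0], 15],
    [[-35.8, -14.7, 0], [0, 0, 0], 15],
    [[-35.8, -14.7, 0], [0, 0, 0], 15],
    [[0, 0, 0], [0, 0, 0.121], 15],
    [[0, 0, 0], [0, 0, 0.121], 15],
    [[0, 0, 0], [0, 0, 0.121], 15],
    [[0, 0, 0], [0, 0, 0.121], 15],
    [[0, 0, 0], [0, 0, 0.121], 15],
    [[0, 0, 0], [0, 0, 0.121], 15],
  ],
)

```text
t: 21.63
position: [505.3, -95.4, 189.2]
tcp_rot: [0.0, 0.645, 0.764, -0.0]
contact_force: [0.9, -0.0, 1.0]
grip_width: 23.9
grip_force: 30.0
```

Request:
move_arm(
  series=[
    [[0, 0, 0], [0, 0, 0.121], 15],
    [[0, 0, 0], [0, 0, 0.121], 15],
    [[0, 0, 0], [0, 0, 0.121], 15],
    [[0, 0, 0], [0, 0, 0.121], 15],
    [[0, 0, 0], [0, 0, 0.121], 15],
    [[0, 0, 0], [0, 0, 0.121], 15],
    [[0, 0, 0], [0, 0, 0.121], 15],
    [[0, 0, 0], [0, 0, 0], 15],
  ],
)

```text
t: 22.3
position: [505.3, -95.3, 189.4]
tcp_rot: [0.0, 0.901, 0.433, -0.0]
contact_force: [-0.3, 1.4, -0.7]
grip_width: 23.8
grip_force: 30.0
```

```bash
python3 - <<'E'
from h import *
go([508,-94,70],-39)
p=shot('wrist','w7.png')
print([(round(d['score'],2),np.round(d['bbox']).tolist(),atz(p,[d['bbox'][:2]],70)[0].round(0)) for d in finder.recognise('spacer_1',p)])
t=shot('top')
print([(round(d['score'],2),np.round(d['bbox']).tolist(),atz(t,[d['bbox'][:2]],40)[0].round(0)) for d in finder.recognise('spacer_1',t)])
E
```

```text
22.3 [505.3 -95.3 189.4] cur yaw -38.6 shift [  2.8   1.2 119.4] rows 3 x [0.9, 0.4, 39.8] turn z deg 0.4 rows 1 x 0.0066
[(0.91, [315.0, 239.0, 37.0, 54.0], array([ 473., -131.,   70.])), (0.69, [180.0, 64.0, 50.0, 48.0], array([484.,  94.,  70.]))]
[(0.52, [384.0, 223.0, 57.0, 70.0], array([491., -82.,  40.])), (0.49, [385.0, 213.0, 63.0, 88.0], array([517., -84.,  40.]))]
```

Request:
move_arm(
  series=[
    [[2.8, 1.2, 0], [0, 0, 0], 15],
    [[0, 0, 35], [0, 0, 0], 15],
    [[0, 0, 35], [0, 0, 0], 15],
    [[0, 0, 30], [0, 0, 0], 15],
    [[0, 0, 12], [0, 0, 0], 15],
    [[0, 0, 6.5], [0, 0, 0], 15],
    [[0, 0, 0], [0, 0, 0], 15],
    [[0, 0, 0], [0, 0, 0], 15],
  ],
)

```text
t: 23.17
position: [509.2, -93.6, 71.6]
tcp_rot: [0.0, 0.9, 0.435, 0.001]
contact_force: [-0.4, -0.2, -0.2]
grip_width: 24.0
grip_force: 30.0
```

Request:
move_arm(
  series=[
    [[0, 0, 0], [0, 0, 0], 36],
    [[0, 0, 0], [0, 0, 0], 36],
    [[0, 0, 0], [0, 0, 0], 36],
    [[0, 0, 0], [0, 0, 0], 36],
    [[0, 0, -10], [0, 0, 0], 36],
    [[0, 0, -30], [0, 0, 0], 36],
    [[0, 0, -40], [0, 0, 0], 36],
    [[0, 0, -40], [0, 0, 0], 36],
    [[0, 0, 0], [0, 0, 0], 36],
  ],
)

```text
t: 23.92
position: [512.8, -93.5, 198.4]
tcp_rot: [0.004, 0.9, 0.435, 0.005]
contact_force: [2.2, 0.2, 0.8]
grip_width: 36.1
grip_force: 0.0
```

```bash
python3 - <<'E'
from h import *
P,y=go([430,40,190]); P,y=go([455.5,295.5,150],-56.5,P,y)
p=shot('wrist','w8.png'); d=finder.recognise('spacer_1',p)
print([(round(e['score'],2),np.round(e['bbox']).tolist(),atz(p,[e['bbox'][:2]],70)[0].round(0)) for e in d])
E
```

```text
23.9 [512.8 -93.5 198.4] cur yaw -38.4 shift [  53.1 -147.9    6.9] rows 4 x [13.3, -37.0, 1.7] 
cur yaw -38.4 shift [ 216.  -138.8   40. ] rows 7 x [30.9, -19.8, 5.7] turn z deg 18.1 rows 3 x 0.1052
[(0.8, [313.0, 197.0, 25.0, 28.0], array([510., -92.,  70.])), (0.61, [286.0, 222.0, 26.0, 29.0], array([468., -96.,  70.]))]
```

View pics/w8.png

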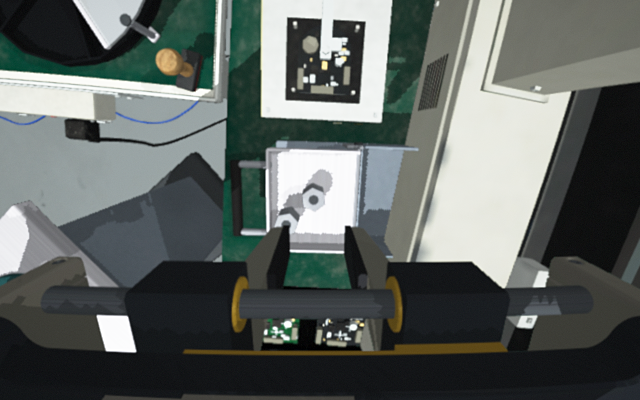

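Request:
move_arm(
  series=[
    [[13.3, -37, 2], [0, 0, 0], 50],
    [[13.3, -37, 2], [0, 0, 0], 50],
    [[13.3, -37, 2], [0, 0, 0], 50],
    [[13.3, -37, 2], [0, 0, 0], 50],
    [[0, 0, 0], [0, 0, 0.105], 50],
    [[0, 0, 0], [0, 0, 0.105], 50],
    [[0, 0, 0], [0, 0, 0.105], 50],
    [[0, 0, 0], [0, 0, 0], 50],
  ],
)

```text
t: 24.68
position: [424.2, 39.9, 181.7]
tcp_rot: [-0.0, 0.958, 0.287, -0.001]
contact_force: [0.2, 0.5, -0.0]
grip_width: 50.2
grip_force: 0.0
```

```bash
python3 - <<'E'
from h import *
go([455.5,295.5,150],-56.5)
t=shot('top','t9.png'); 
for k in('spacer_1','knob_grip'): print(k,[(round(d['score'],2),np.round(d['bbox']).tolist(),atz(t,[d['bbox'][:2]],70)[0].round(0)) for d in finder.recognise(k,t)])
E
```

```text
24.7 [424.2  39.9 181.7] cur yaw -56.6 shift [ 166.8 -196.2   31.6] rows 7 x [23.8, -28.0, 4.5] turn z deg -0.1 rows 1 x -0.002
spacer_1 [(0.52, [392.0, 217.0, 15.0, 9.0], array([506., -93.,  70.]))]
knob_grip [(0.71, [246.0, 253.0, 61.0, 58.0], array([415., 248.,  70.]))]
```

The tray holds two upright spacers, at (313,198) and (288,222). The first was knocked about 3 cm but is still in the tray. On to the knob.

Request:
move_arm(
  series=[
    [[23.7, -27.8, 4.5], [0, 0, 0], 50],
    [[23.7, -27.8, 4.5], [0, 0, 0], 50],
    [[23.7, -27.8, 4.5], [0, 0, 0], 50],
    [[23.7, -27.8, 4.5], [0, 0, 0], 50],
    [[23.7, -27.8, 4.5], [0, 0, 0], 50],
    [[23.7, -27.8, 4.5], [0, 0, 0], 50],
    [[23.7, -27.8, 4.5], [0, 0, 0], 50],
    [[0, 0, 0], [0, 0, 0], 50],
  ],
)

```text
t: 25.5
position: [454.5, 301.5, 150.4]
tcp_rot: [-0.003, 0.956, 0.293, -0.0]
contact_force: [-0.3, 0.6, -0.2]
grip_width: 50.0
grip_force: 0.0
```

```bash
python3 - <<'E'
from h import *
go([455,294.5,70],-56.5)
p=shot('wrist','w9.png'); print(proj(p,[[455,294.5,98],[455,294.5,60]]).round(0))
g=p['image'][90:270,220:420,::-1]; cv2.imwrite('pics/c9.png',cv2.resize(g,None,fx=3,fy=3,interpolation=2))
E
```

```text
25.5 [454.5 301.5 150.4] cur yaw -55.9 shift [-3.7  6.5 80.4] rows 3 x [-1.2, 2.2, 26.8] turn z deg 0.6 rows 1 x 0.0101
[[326. 221.]
 [325. 208.]]
```

View pics/c9.png

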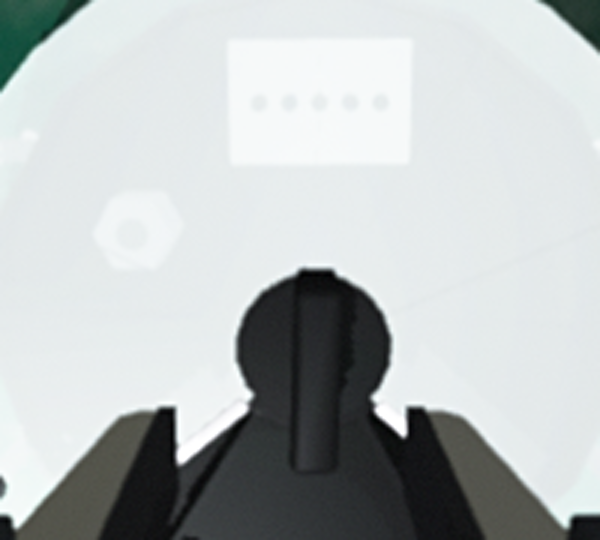

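The knob bar is vertical in the view, at crop (317,370) between the fingers. Descend and grip.

Request:
move_arm(
  series=[
    [[0, 0, 0], [0, 0, 0], 50],
    [[0, 0, 30], [0, 0, 0], 50],
    [[0, 0, 30], [0, 0, 0], 50],
    [[0, 0, 14], [0, 0, 0], 50],
    [[0, 0, 5], [0, 0, 0], 50],
    [[0, 0, 0], [0, 0, 0], 50],
    [[0, 0, 0], [0, 0, 0], 50],
  ],
)

```text
t: 26.13
position: [456.9, 293.6, 73.0]
tcp_rot: [-0.0, 0.958, 0.288, 0.001]
contact_force: [0.5, 0.2, 0.2]
grip_width: 50.1
grip_force: 0.0
```

Request:
move_arm(
  series=[
    [[0, 0, 0], [0, 0, 0], 5],
    [[0, 0, 0], [0, 0, 0], 5],
    [[0, 0, 0], [0, 0, 0], 5],
    [[0, 0, 0], [0, 0, 0], 5],
    [[0, 0, 0], [0, 0, 0], 5],
    [[0, 0, 0], [0, 0, 0], 5],
    [[0, 0, 0], [0, 0, 0], 5],
    [[0, 0, 0], [0, 0, 0], 5],
  ],
  grip_force=20,
)

```text
t: 26.8
position: [456.1, 294.2, 72.3]
tcp_rot: [-0.0, 0.958, 0.288, 0.0]
contact_force: [-1.8, 0.5, 3.0]
grip_width: 14.0
grip_force: 20.0
```

```bash
python3 - <<'E'
from h import *
go([455,294.5,70],63.5); s=st()[0]; print(s['grip_width'],s['contact_force'],s['q'].round(2) if hasattr(s['q'],'round') else s['q'])
E
```

```text
26.8 [456.1 294.2  72.3] cur yaw -56.5 shift [-0.8 -0.8  2.3] rows 1 x [-0.8, -0.8, 2.3] turn z deg -120.0 rows 18 x -0.1163
13.982524684642813 [-1.81136643  0.53021233  3.03163532] [-0.1   0.6  -0.68  1.94  0.52  0.79 -2.06]
```

Request:
move_arm(
  series=[
    [[0, 0, 0], [0, 0, -0.11], 5],
    [[0, 0, 0], [0, 0, -0.11], 5],
    [[0, 0, 0], [0, 0, -0.11], 5],
    [[0, 0, 0], [0, 0, -0.11], 5],
    [[0, 0, 0], [0, 0, -0.11], 5],
    [[0, 0, 0], [0, 0, -0.11], 5],
    [[0, 0, 0], [0, 0, -0.11], 5],
    [[0, 0, 0], [0, 0, -0.11], 5],
    [[0, 0, 0], [0, 0, -0.11], 5],
    [[0, 0, 0], [0, 0, -0.11], 5],
  ],
)

```text
t: 27.63
position: [456.1, 294.3, 72.3]
tcp_rot: [-0.0, 0.664, 0.748, 0.0]
contact_force: [-1.7, 0.8, 1.6]
grip_width: 14.2
grip_force: 20.0
```

Request:
move_arm(
  series=[
    [[0, 0, 0], [0, 0, -0.11], 5],
    [[0, 0, 0], [0, 0, -0.11], 5],
    [[0, 0, 0], [0, 0, -0.11], 5],
    [[0, 0, 0], [0, 0, -0.11], 5],
    [[0, 0, 0], [0, 0, -0.11], 5],
    [[0, 0, 0], [0, 0, -0.11], 5],
    [[0, 0, 0], [0, 0, -0.11], 5],
    [[0, 0, 0], [0, 0, -0.11], 5],
    [[0, 0, 0], [0, 0, -0.11], 5],
    [[0, 0, 0], [0, 0, 0], 5],
  ],
)

```text
t: 28.47
position: [456.0, 294.3, 72.3]
tcp_rot: [-0.0, 0.229, 0.973, 0.0]
contact_force: [-0.8, 0.3, 4.9]
grip_width: 13.5
grip_force: 20.0
```

Request:
move_arm(
  series=[
    [[0, 0, 0], [0, 0, 0], 44],
    [[0, 0, 0], [0, 0, 0], 44],
    [[0, 0, 0], [0, 0, 0], 44],
    [[0, 0, 0], [0, 0, 0], 44],
    [[0, 0, -20], [0, 0, 0], 44],
    [[0, 0, -30], [0, 0, 0], 44],
    [[0, 0, -10], [0, 0, 0], 44],
    [[0, 0, 0], [0, 0, 0], 44],
  ],
)

```text
t: 29.13
position: [457.4, 294.8, 134.3]
tcp_rot: [0.002, 0.232, 0.973, 0.001]
contact_force: [0.5, 0.6, 0.4]
grip_width: 43.6
grip_force: 0.0
```

```bash
python3 - <<'E'
from h import *
go([393.5,251.5,125],33.5); p=shot('wrist','w10.png'); d=finder.recognise('spacer_1',p)
print([(round(e['score'],2),np.round(e['bbox']).tolist(),atz(p,[e['bbox'][:2]],40)[0].round(0)) for e in d])
E
```

```text
29.1 [457.4 294.8 134.3] cur yaw 63.2 shift [ 37.6 -67.5   8.9] rows 2 x [18.8, -33.7, 4.5] turn z deg 29.7 rows 5 x 0.1038
[(0.96, [252.0, 165.0, 34.0, 30.0], array([396., 258.,  40.]))]
```

Request:
move_arm(
  series=[
    [[19, -34, 4], [0, 0, 0], 44],
    [[19, -34, 4], [0, 0, 0], 44],
    [[0, 0, 0], [0, 0, 0.104], 44],
    [[0, 0, 0], [0, 0, 0.104], 44],
    [[0, 0, 0], [0, 0, 0.104], 44],
    [[0, 0, 0], [0, 0, 0.104], 44],
    [[0, 0, 0], [0, 0, 0.104], 44],
    [[0, 0, 0], [0, 0, 0], 44],
  ],
)

```text
t: 29.9
position: [391.3, 249.2, 123.0]
tcp_rot: [0.0, 0.475, 0.88, -0.001]
contact_force: [1.7, -0.7, -0.1]
grip_width: 44.1
grip_force: 0.0
```

```bash
python3 - <<'E'
from h import *
p=shot('wrist','w11.png')
d=finder.recognise('spacer_1',p);print([(round(e['score'],2),np.round(e['bbox']).tolist(),atz(p,[e['bbox'][:2]],40)[0].round(0)) for e in d])
x=atz(p,[d[0]['bbox'][:2]],35)[0][:2]
f=hexfit(p,x,thr=70,save='fit11.png'); print(f); f=hexfit(p,x,save='fit11b.png'); print(f);v=f[0]
go([v[0],v[1]-.5,30],v[2]%60)
E
```

```text
[(0.79, [325.0, 201.0, 24.0, 33.0], array([395., 259.,  40.])), (0.22, [575.0, 261.0, 99.0, 48.0], array([652., 349.,  40.]))]
(array([397.3, 255.9,  34.5]), np.float64(34.473373740414274), np.float64(0.9680658689546382))
(array([397.3, 256.1,  33.9]), np.float64(33.866263283063056), np.float64(0.8506985093264653))
30.0 [391.3 249.6 123.2] cur yaw 33.6 shift [ 1.7  8.5 93.2] rows 3 x [0.6, 2.8, 31.1] turn z deg -0.3 rows 1 x -0.0047
```

View pics/fit11b.png

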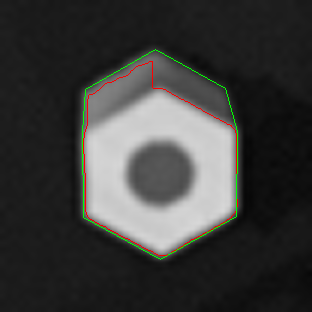

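The fit matches the hexagon closely, and its flats lie along the finger direction.

Request:
move_arm(
  series=[
    [[1.6, 8.7, 0], [0, 0, 0], 42],
    [[0, 0, 0], [0, 0, 0], 42],
    [[0, 0, 35], [0, 0, 0], 42],
    [[0, 0, 30], [0, 0, 0], 42],
    [[0, 0, 18], [0, 0, 0], 42],
    [[0, 0, 10], [0, 0, 0], 42],
    [[0, 0, 0], [0, 0, 0], 42],
  ],
)

```text
t: 30.58
position: [397.0, 256.0, 29.3]
tcp_rot: [-0.001, 0.473, 0.881, -0.001]
contact_force: [-1.1, 0.8, 0.5]
grip_width: 42.4
grip_force: 0.0
```

Request:
move_arm(
  series=[
    [[0, 0, 0], [0, 0, 0], 15],
    [[0, 0, 0], [0, 0, 0], 15],
    [[0, 0, 0], [0, 0, 0], 15],
    [[0, 0, 0], [0, 0, 0], 15],
    [[0, 0, 0], [0, 0, 0], 15],
    [[0, 0, 0], [0, 0, 0], 15],
    [[0, 0, 0], [0, 0, 0], 15],
    [[0, 0, 0], [0, 0, 0], 15],
  ],
  grip_force=30,
)

```text
t: 31.25
position: [398.7, 256.8, 32.1]
tcp_rot: [0.001, 0.474, 0.881, 0.001]
contact_force: [-1.1, -1.0, 7.0]
grip_width: 23.7
grip_force: 30.0
```

```bash
python3 - <<'E'
from h import *
s,P,R=st()
Q,y=go([P[0],P[1],190]); Q,y=go([430,40,190],None,Q,y); Q,y=go([528,-66,190],-39,Q,y)
E
```

```text
31.2 [398.7 256.8  32.1] cur yaw 33.5 shift [-1.000e-01  3.000e-01 -1.579e+02] rows 4 x [-0.0, 0.1, -39.5] 
cur yaw 33.5 shift [-198.1  -93.4    0. ] rows 6 x [-33.0, -15.6, 0.0] 
cur yaw 33.5 shift [-142.5   23.3    0. ] rows 4 x [-35.6, 5.8, 0.0] turn z deg 72.5 rows 11 x 0.115
```

Request:
move_arm(
  series=[
    [[0, 0, -38], [0, 0, 0], 15],
    [[0, 0, -40], [0, 0, 0], 15],
    [[0, 0, -40], [0, 0, 0], 15],
    [[0, 0, -40], [0, 0, 0], 15],
    [[-33, -15.6, 0], [0, 0, 0], 15],
    [[-33, -15.6, 0], [0, 0, 0], 15],
    [[-33, -15.6, 0], [0, 0, 0], 15],
    [[-33, -15.6, 0], [0, 0, 0], 15],
    [[-33, -15.6, 0], [0, 0, 0], 15],
    [[-33, -15.6, 0], [0, 0, 0], 15],
  ],
)

```text
t: 32.08
position: [429.0, 37.3, 189.2]
tcp_rot: [0.001, 0.474, 0.881, -0.0]
contact_force: [1.4, 0.0, -0.9]
grip_width: 23.9
grip_force: 30.0
```

Request:
move_arm(
  series=[
    [[-35.6, 5.8, 0], [0, 0, 0], 15],
    [[-35.6, 5.8, 0], [0, 0, 0], 15],
    [[-35.6, 5.8, 0], [0, 0, 0], 15],
    [[-35.6, 5.8, 0], [0, 0, 0], 15],
    [[0, 0, 0], [0, 0, 0.115], 15],
    [[0, 0, 0], [0, 0, 0.115], 15],
    [[0, 0, 0], [0, 0, 0.115], 15],
    [[0, 0, 0], [0, 0, 0.115], 15],
    [[0, 0, 0], [0, 0, 0.115], 15],
    [[0, 0, 0], [0, 0, 0.115], 15],
  ],
)

```text
t: 32.92
position: [526.8, -66.8, 189.1]
tcp_rot: [0.0, 0.746, 0.666, -0.0]
contact_force: [0.5, -0.7, -1.2]
grip_width: 23.7
grip_force: 30.0
```

Request:
move_arm(
  series=[
    [[0, 0, 0], [0, 0, 0.115], 15],
    [[0, 0, 0], [0, 0, 0.115], 15],
    [[0, 0, 0], [0, 0, 0.115], 15],
    [[0, 0, 0], [0, 0, 0.115], 15],
    [[0, 0, 0], [0, 0, 0.115], 15],
    [[0, 0, 0], [0, 0, 0], 15],
    [[0, 0, 0], [0, 0, 0], 15],
  ],
)

```text
t: 33.5
position: [526.9, -66.6, 189.3]
tcp_rot: [0.0, 0.902, 0.432, -0.0]
contact_force: [0.0, 0.5, -1.4]
grip_width: 23.4
grip_force: 30.0
```

```bash
python3 - <<'E'
from h import *
go([528,-68.5,71],-39)
t=shot('top')
print([(round(d['score'],2),np.round(d['bbox']).tolist(),atz(t,[d['bbox'][:2]],44)[0].round(0)) for d in finder.recognise('spacer_1',t)])
print([(round(d['score'],2),np.round(d['bbox']).tolist(),atz(t,[d['bbox'][:2]],39)[0].round(0)) for d in finder.recognise('gauge_block',t)])
cv2.imwrite('pics/c12.png',cv2.resize(t['image'][110:310,150:470,::-1],None,fx=2.5,fy=2.5,interpolation=3))
E
```

```text
33.5 [526.9 -66.6 189.3] cur yaw -38.8 shift [ -0.7   2.  118.3] rows 3 x [-0.2, 0.7, 39.4] turn z deg 0.2 rows 1 x 0.003
[]
[(0.49, [222.0, 267.0, 9.0, 13.0], array([379., 308.,  39.]))]
```

View pics/c12.png

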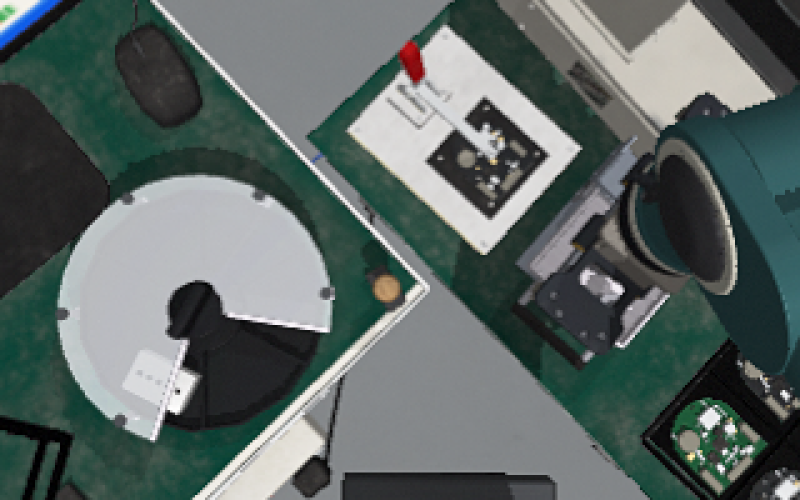

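The carousel now holds only the block, at crop (160,380), partly inside the opening. The held spacer is above the tray, so I place it.

Request:
move_arm(
  series=[
    [[-0.7, 2, 0], [0, 0, 0], 15],
    [[0, 0, 35], [0, 0, 0], 15],
    [[0, 0, 35], [0, 0, 0], 15],
    [[0, 0, 30], [0, 0, 0], 15],
    [[0, 0, 12], [0, 0, 0], 15],
    [[0, 0, 6], [0, 0, 0], 15],
    [[0, 0, 0], [0, 0, 0], 15],
    [[0, 0, 0], [0, 0, 0], 15],
  ],
)

```text
t: 34.32
position: [529.2, -68.1, 72.2]
tcp_rot: [0.0, 0.903, 0.431, 0.001]
contact_force: [0.4, -0.0, -0.8]
grip_width: 23.5
grip_force: 30.0
```

Request:
move_arm(
  series=[
    [[0, 0, 0], [0, 0, 0], 36],
    [[0, 0, 0], [0, 0, 0], 36],
    [[0, 0, 0], [0, 0, 0], 36],
    [[0, 0, 0], [0, 0, 0], 36],
    [[0, 0, -10], [0, 0, 0], 36],
    [[0, 0, -30], [0, 0, 0], 36],
    [[0, 0, -40], [0, 0, 0], 36],
    [[0, 0, -40], [0, 0, 0], 36],
    [[0, 0, 0], [0, 0, 0], 36],
  ],
)

```text
t: 35.07
position: [532.5, -67.4, 198.8]
tcp_rot: [0.003, 0.903, 0.431, 0.005]
contact_force: [2.1, 0.5, 0.3]
grip_width: 36.2
grip_force: 0.0
```

```bash
python3 - <<'E'
from h import *
P,y=go([430,40,190]); P,y=go([456,294.3,150],63.5,P,y); print('alt tray handle:'); go([440,-43,190],-39)
E
```

```text
35.1 [532.5 -67.4 198.8] cur yaw -39.0 shift [  18.9 -147.3    7.3] rows 4 x [4.7, -36.8, 1.8] 
cur yaw -39.0 shift [ 214.  -139.8   40. ] rows 7 x [30.6, -20.0, 5.7] turn z deg -102.5 rows 15 x -0.1192
alt tray handle:
35.1 [532.5 -67.4 198.8] cur yaw -39.0 shift [-39.3 -87.3   7.6] rows 3 x [-13.1, -29.1, 2.5] turn z deg 0.0 rows 1 x 0.0003
```

Request:
move_arm(
  series=[
    [[-13, -29, 2.5], [0, 0, 0], 22],
    [[-13, -29, 2.5], [0, 0, 0], 22],
    [[-13, -29, 2.5], [0, 0, 0], 22],
    [[0, 0, 30], [0, 0, 0], 22],
    [[0, 0, 25], [0, 0, 0], 22],
    [[0, 0, 0], [0, 0, 0], 22],
    [[0, 0, 0], [0, 0, 0], 22],
    [[0, 0, 0], [0, 0, 0], 22],
  ],
)

```text
t: 35.73
position: [437.0, -43.3, 129.8]
tcp_rot: [0.0, 0.903, 0.431, 0.001]
contact_force: [-0.3, -0.1, -0.6]
grip_width: 22.4
grip_force: 0.0
```

```bash
python3 - <<'E'
from h import *
go([440,-43,46],-39)
p=shot('wrist','w13.png'); np.save('w13.npy',p,allow_pickle=True)
print([(round(d['score'],2),np.round(d['bbox']).tolist(),atz(p,[d['bbox'][:2]],70)[0].round(0)) for d in finder.recognise('spacer_1',p)])
print(proj(p,[[440,-43,60],st()[1]]))
E
```

```text
35.7 [437.  -43.3 129.8] cur yaw -39.0 shift [ 2.   2.  83.8] rows 3 x [0.7, 0.7, 27.9] turn z deg 0.0 rows 1 x 0.0003
[(0.97, [416.0, 203.0, 38.0, 38.0], array([510., -89.,  70.])), (0.82, [384.0, 238.0, 38.0, 38.0], array([469., -98.,  70.])), (0.67, [421.0, 169.0, 40.0, 35.0], array([530., -67.,  70.]))]
[[319.82160916 208.74169445]
 [318.42011819 241.38303756]]
```

View pics/w13.png

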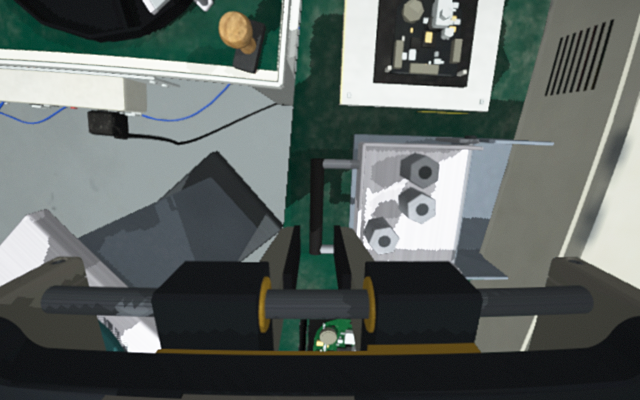

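The tray holds all three spacers, at (422,169), (416,203) and (384,238). The handle bar runs from (317,159) to (316,253), centred between the fingers. Descend onto it.

Request:
move_arm(
  series=[
    [[3, 0, 0], [0, 0, 0], 22],
    [[0, 0, 25], [0, 0, 0], 22],
    [[0, 0, 20], [0, 0, 0], 22],
    [[0, 0, 15], [0, 0, 0], 22],
    [[0, 0, 8], [0, 0, 0], 22],
    [[0, 0, 0], [0, 0, 0], 22],
    [[0, 0, 0], [0, 0, 0], 22],
  ],
)

```text
t: 36.42
position: [438.4, -41.1, 61.0]
tcp_rot: [-0.0, 0.903, 0.431, 0.0]
contact_force: [0.5, 0.0, -0.5]
grip_width: 22.0
grip_force: 0.0
```

```bash
python3 - <<'E'
from h import *
go([440,-43,46],-39)
s=st()[0]; print(s['contact_force'])
p=shot('wrist','w14.png'); cv2.imwrite('pics/c14.png',cv2.resize(p['image'][130:330,220:440,::-1],None,fx=3,fy=3,interpolation=2))
E
```

```text
36.4 [438.4 -41.1  61. ] cur yaw -39.0 shift [-0.4  2.5 15. ] rows 1 x [-0.4, 2.5, 15.0] turn z deg 0.0 rows 1 x 0.0001
[ 0.47308676  0.04064556 -0.48811107]
```

View pics/c14.png

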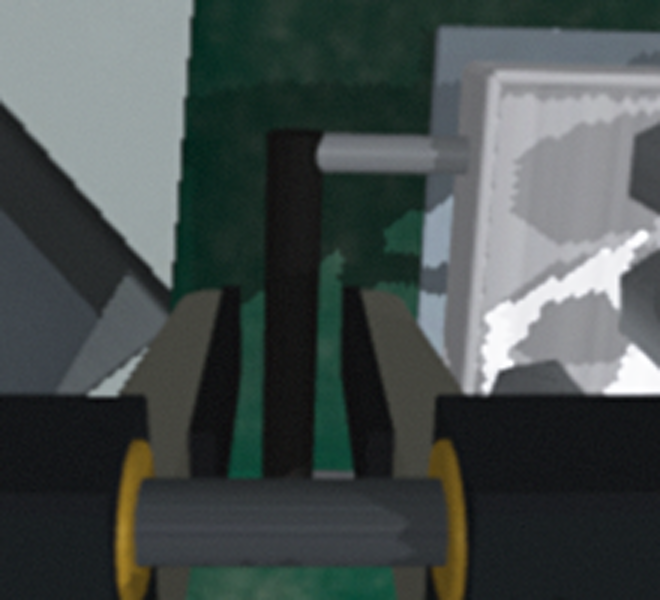

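The bar is centred between the fingers at crop (292,300), and the finger is clear of the wall at about (460,300). Down 15 mm and grip.

Request:
move_arm(
  series=[
    [[0, 0, 10], [0, 0, 0], 22],
    [[0, 0, 4], [0, 0, 0], 22],
    [[0, 0, 0], [0, 0, 0], 5],
    [[0, 0, 0], [0, 0, 0], 5],
    [[0, 0, 0], [0, 0, 0], 5],
    [[0, 0, 0], [0, 0, 0], 5],
    [[0, 0, 0], [0, 0, 0], 5],
    [[0, 0, 0], [0, 0, 0], 5],
  ],
  grip_force=20,
)

```text
t: 37.13
position: [437.8, -41.7, 46.6]
tcp_rot: [0.0, 0.903, 0.43, -0.0]
contact_force: [0.6, -0.5, -2.3]
grip_width: 11.4
grip_force: 20.0
```

```bash
python3 - <<'E'
from h import *
s,P,R=st(); print(P,s['grip_width'],s['contact_force'])
r=138.5;f=0.087+np.linspace(0,1.26,22)
d=np.diff(np.c_[-r*np.cos(f),-r*np.sin(f)],axis=0); print([[0,*x] for x in d.round(1).tolist()])
E
```

```text
[437.84857906 -41.72270558  46.59645156] 11.381763407332036 [ 0.55011228 -0.49072262 -2.33370693]
[[0, 1.0, -8.3], [0, 1.5, -8.2], [0, 2.0, -8.1], [0, 2.4, -7.9], [0, 2.9, -7.8], [0, 3.4, -7.6], [0, 3.8, -7.4], [0, 4.3, -7.1], [0, 4.7, -6.9], [0, 5.1, -6.6], [0, 5.5, -6.3], [0, 5.8, -5.9], [0, 6.2, -5.6], [0, 6.5, -5.2], [0, 6.8, -4.8], [0, 7.1, -4.4], [0, 7.3, -3.9], [0, 7.5, -3.5], [0, 7.7, -3.0], [0, 7.9, -2.6], [0, 8.0, -2.1]]
```

Request:
move_arm(
  series=[
    [[0, 1.0, -8.3], [0, 0, 0], 5],
    [[0, 1.5, -8.2], [0, 0, 0], 5],
    [[0, 2.0, -8.1], [0, 0, 0], 5],
    [[0, 2.4, -7.9], [0, 0, 0], 5],
    [[0, 2.9, -7.8], [0, 0, 0], 5],
    [[0, 3.4, -7.6], [0, 0, 0], 5],
    [[0, 3.8, -7.4], [0, 0, 0], 5],
  ],
)

```text
t: 37.72
position: [450.2, -52.2, 102.5]
tcp_rot: [-0.0, 0.903, 0.43, -0.001]
contact_force: [-3.0, 0.2, -2.3]
grip_width: 11.0
grip_force: 20.0
```

Request:
move_arm(
  series=[
    [[0, 4.3, -7.1], [0, 0, 0], 5],
    [[0, 4.7, -6.9], [0, 0, 0], 5],
    [[0, 5.1, -6.6], [0, 0, 0], 5],
    [[0, 5.5, -6.3], [0, 0, 0], 5],
    [[0, 5.8, -5.9], [0, 0, 0], 5],
    [[0, 6.2, -5.6], [0, 0, 0], 5],
    [[0, 6.5, -5.2], [0, 0, 0], 5],
  ],
)

```text
t: 38.3
position: [476.9, -74.5, 145.9]
tcp_rot: [-0.002, 0.902, 0.431, -0.004]
contact_force: [-13.9, 3.0, 11.2]
grip_width: 11.3
grip_force: 20.0
```

Request:
move_arm(
  series=[
    [[0, 6.8, -4.8], [0, 0, 0], 5],
    [[0, 7.1, -4.4], [0, 0, 0], 5],
    [[0, 7.3, -3.9], [0, 0, 0], 5],
    [[0, 7.5, -3.5], [0, 0, 0], 5],
    [[0, 7.7, -3.0], [0, 0, 0], 5],
    [[0, 7.9, -2.6], [0, 0, 0], 5],
    [[0, 8.0, -2.1], [0, 0, 0], 5],
    [[0, 0, 0], [0, 0, 0], 5],
    [[0, 0, 0], [0, 0, 0], 5],
    [[0, 0, 0], [0, 0, 0], 5],
  ],
)

```text
t: 39.13
position: [520.8, -111.4, 170.9]
tcp_rot: [0.001, 0.903, 0.43, -0.002]
contact_force: [-6.1, -4.9, 6.1]
grip_width: 11.3
grip_force: 20.0
```

```bash
python3 - <<'E'
from h import *
s,P,R=st(); print(P,s['grip_width'],s['contact_force'])
for n in('side','wrist'):
    p=shot(n,n+'15.png'); print(n,[(round(d['score'],2),np.round(d['bbox']).tolist(),atz(p,[d['bbox'][:2]],20)[0].round(0)) for d in finder.recognise('spacer_1',p)])
a=cv2.imread('pics/side15.png')[60:300,220:480];b=cv2.imread('pics/wrist15.png')
cv2.imwrite('pics/c15.png',np.hstack([cv2.resize(a,None,fx=1.5,fy=1.5,interpolation=2)[:300],cv2.resize(b,(400,300))[:, :400]]) if 0 else np.hstack([cv2.resize(a,(390,360)),cv2.resize(b[:, 130:560],(390,360))]))
E
```

```text
[ 520.78483255 -111.3641518   170.85614743] 11.274110528164242 [-6.133433   -4.93554022  6.13878998]
side []
wrist [(0.93, [388.0, 156.0, 28.0, 27.0], array([ 610., -131.,   20.])), (0.92, [372.0, 226.0, 28.0, 21.0], array([ 545., -188.,   20.])), (0.65, [385.0, 188.0, 24.0, 19.0], array([ 585., -159.,   20.])), (0.47, [338.0, 215.0, 63.0, 147.0], array([ 521., -150.,   20.]))]
```

View pics/c15.png

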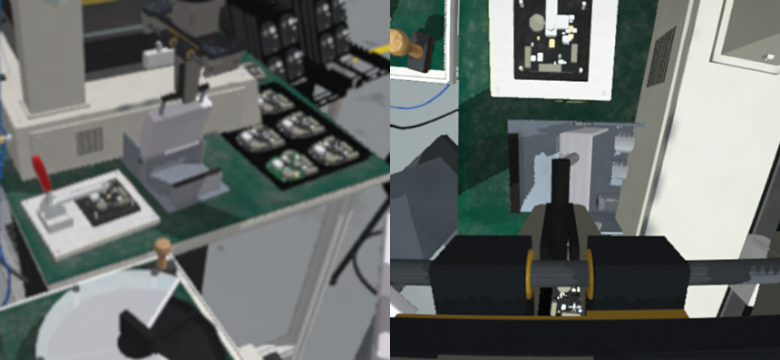

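All three spacers are seen in the bin by the wrist view, and the tray is fully tipped. Lower the tray by the reverse path.

Request:
move_arm(
  series=[
    [[0, -8.0, 2.1], [0, 0, 0], 5],
    [[0, -7.9, 2.6], [0, 0, 0], 5],
    [[0, -7.7, 3.0], [0, 0, 0], 5],
    [[0, -7.5, 3.5], [0, 0, 0], 5],
    [[0, -7.3, 3.9], [0, 0, 0], 5],
    [[0, -7.1, 4.4], [0, 0, 0], 5],
    [[0, -6.8, 4.8], [0, 0, 0], 5],
  ],
)

```text
t: 39.92
position: [480.4, -76.2, 145.3]
tcp_rot: [0.0, 0.903, 0.43, 0.0]
contact_force: [-0.9, -3.1, -0.6]
grip_width: 11.4
grip_force: 20.0
```

Request:
move_arm(
  series=[
    [[0, -6.5, 5.2], [0, 0, 0], 5],
    [[0, -6.2, 5.6], [0, 0, 0], 5],
    [[0, -5.8, 5.9], [0, 0, 0], 5],
    [[0, -5.5, 6.3], [0, 0, 0], 5],
    [[0, -5.1, 6.6], [0, 0, 0], 5],
    [[0, -4.7, 6.9], [0, 0, 0], 5],
    [[0, -4.3, 7.1], [0, 0, 0], 5],
  ],
)

```text
t: 40.5
position: [451.5, -51.1, 101.4]
tcp_rot: [-0.0, 0.903, 0.431, 0.001]
contact_force: [1.3, 0.2, -0.0]
grip_width: 11.1
grip_force: 20.0
```

Request:
move_arm(
  series=[
    [[0, -3.8, 7.4], [0, 0, 0], 5],
    [[0, -3.4, 7.6], [0, 0, 0], 5],
    [[0, -2.9, 7.8], [0, 0, 0], 5],
    [[0, -2.4, 7.9], [0, 0, 0], 5],
    [[0, -2.0, 8.1], [0, 0, 0], 5],
    [[0, -1.5, 8.2], [0, 0, 0], 5],
    [[0, -1.0, 7], [0, 0, 0], 5],
    [[0, 0, 0], [0, 0, 0], 5],
    [[0, 0, 0], [0, 0, 0], 5],
  ],
)

```text
t: 41.25
position: [438.5, -41.0, 47.3]
tcp_rot: [-0.0, 0.903, 0.431, 0.001]
contact_force: [5.2, 2.9, -1.1]
grip_width: 11.3
grip_force: 20.0
```

Request:
move_arm(
  series=[
    [[0, 0, 0], [0, 0, 0], 21],
    [[0, 0, 0], [0, 0, 0], 21],
    [[0, 0, 0], [0, 0, 0], 21],
    [[0, 0, 0], [0, 0, 0], 21],
    [[0, 0, -15], [0, 0, 0], 21],
    [[0, 0, -20], [0, 0, 0], 21],
    [[0, 0, -30], [0, 0, 0], 21],
    [[0, 0, -35], [0, 0, 0], 21],
    [[0, 0, 0], [0, 0, 0], 50],
    [[0, 0, 0], [0, 0, 0], 50],
  ],
)

```text
t: 42.08
position: [438.5, -42.4, 149.1]
tcp_rot: [0.002, 0.903, 0.43, 0.001]
contact_force: [0.1, -0.1, -0.4]
grip_width: 32.1
grip_force: 0.0
```

```bash
python3 - <<'E'
from h import *
p=shot('wrist','w16.png'); print([(round(d['score'],2),np.round(d['bbox']).tolist(),atz(p,[d['bbox'][:2]],20)[0].round(0)) for d in finder.recognise('spacer_1',p)])
P,y=go([430,40,150]); P,y=go([456,294.3,150],63.5,P,y)
E
```

```text
[(0.77, [485.0, 194.0, 30.0, 17.0], array([ 588., -161.,   20.])), (0.61, [494.0, 163.0, 33.0, 27.0], array([ 614., -137.,   20.])), (0.58, [465.0, 235.0, 31.0, 22.0], array([ 544., -189.,   20.])), (0.41, [391.0, 202.0, 161.0, 123.0], array([ 498., -102.,   20.]))]
42.2 [437.  -42.2 147.2] cur yaw -39.1 shift [ 59.4 -57.2  -2.8] rows 3 x [19.8, -19.1, -0.9] 
cur yaw -39.1 shift [ 213.8 -140.1    0. ] rows 7 x [30.5, -20.0, 0.0] turn z deg -102.6 rows 15 x -0.1193
```

Request:
move_arm(
  series=[
    [[19.8, -19.1, -1], [0, 0, 0], 50],
    [[19.8, -19.1, -1], [0, 0, 0], 50],
    [[19.8, -19.1, -1], [0, 0, 0], 50],
    [[30.5, -20, 0], [0, 0, 0], 50],
    [[30.5, -20, 0], [0, 0, 0], 50],
    [[30.5, -20, 0], [0, 0, 0], 50],
    [[30.5, -20, 0], [0, 0, 0], 50],
    [[30.5, -20, 0], [0, 0, 0], 50],
    [[30.5, -20, 0], [0, 0, 0], 50],
    [[30.5, -20, 0], [0, 0, 0], 50],
  ],
)

```text
t: 43.02
position: [455.3, 295.7, 148.8]
tcp_rot: [0.0, 0.903, 0.431, -0.002]
contact_force: [0.7, -0.2, 1.0]
grip_width: 49.9
grip_force: 0.0
```

Request:
move_arm(
  series=[
    [[0, 0, 0], [0, 0, -0.119], 50],
    [[0, 0, 0], [0, 0, -0.119], 50],
    [[0, 0, 0], [0, 0, -0.119], 50],
    [[0, 0, 0], [0, 0, -0.119], 50],
    [[0, 0, 0], [0, 0, -0.119], 50],
    [[0, 0, 0], [0, 0, -0.119], 50],
    [[0, 0, 0], [0, 0, -0.119], 50],
    [[0, 0, 0], [0, 0, -0.119], 50],
    [[0, 0, 0], [0, 0, -0.119], 50],
    [[0, 0, 0], [0, 0, -0.119], 50],
  ],
)

```text
t: 43.85
position: [455.4, 294.1, 148.9]
tcp_rot: [-0.001, 0.503, 0.864, -0.001]
contact_force: [-0.4, 0.0, -0.6]
grip_width: 49.9
grip_force: 0.0
```

Request:
move_arm(
  series=[
    [[0, 0, 0], [0, 0, -0.119], 50],
    [[0, 0, 0], [0, 0, -0.119], 50],
    [[0, 0, 0], [0, 0, -0.119], 50],
    [[0, 0, 0], [0, 0, -0.119], 50],
    [[0, 0, 0], [0, 0, -0.119], 50],
    [[0, 0, 0], [0, 0, 0], 50],
    [[0, 0, 0], [0, 0, 0], 50],
  ],
)

```text
t: 44.43
position: [455.5, 294.4, 149.3]
tcp_rot: [-0.001, 0.233, 0.973, -0.001]
contact_force: [0.7, 0.3, 1.0]
grip_width: 50.1
grip_force: 0.0
```

```bash
python3 - <<'E'
from h import *
go([456,294.3,71],63.5)
E
```

```text
44.4 [455.5 294.4 149.3] cur yaw 63.1 shift [-0.7  0.2 78.3] rows 2 x [-0.3, 0.1, 39.1] turn z deg -0.4 rows 1 x -0.007
```

Request:
move_arm(
  series=[
    [[-0.7, 0.2, 30], [0, 0, 0], 50],
    [[0, 0, 30], [0, 0, 0], 50],
    [[0, 0, 18], [0, 0, 0], 50],
    [[0, 0, 0], [0, 0, 0], 5],
    [[0, 0, 0], [0, 0, 0], 5],
    [[0, 0, 0], [0, 0, 0], 5],
    [[0, 0, 0], [0, 0, 0], 5],
    [[0, 0, 0], [0, 0, 0], 5],
    [[0, 0, 0], [0, 0, 0], 5],
    [[0, 0, 0], [0, 0, 0], 5],
  ],
)

```text
t: 45.27
position: [457.1, 293.7, 73.8]
tcp_rot: [0.0, 0.232, 0.973, -0.001]
contact_force: [-2.3, -4.3, 4.9]
grip_width: 13.6
grip_force: 20.0
```

Request:
move_arm(
  series=[
    [[0, 0, 0], [0, 0, -0.105], 5],
    [[0, 0, 0], [0, 0, -0.105], 5],
    [[0, 0, 0], [0, 0, -0.105], 5],
    [[0, 0, 0], [0, 0, -0.105], 5],
    [[0, 0, 0], [0, 0, -0.105], 5],
    [[0, 0, 0], [0, 0, -0.105], 5],
    [[0, 0, 0], [0, 0, -0.105], 5],
    [[0, 0, 0], [0, 0, -0.105], 5],
    [[0, 0, 0], [0, 0, -0.105], 5],
    [[0, 0, 0], [0, 0, -0.105], 5],
  ],
)

```text
t: 46.1
position: [457.1, 294.9, 73.8]
tcp_rot: [0.0, -0.29, 0.957, 0.0]
contact_force: [-2.3, 0.6, 2.7]
grip_width: 13.8
grip_force: 20.0
```

Request:
move_arm(
  series=[
    [[0, 0, 0], [0, 0, 0], 5],
    [[0, 0, 0], [0, 0, 0], 50],
    [[0, 0, 0], [0, 0, 0], 50],
    [[0, 0, 0], [0, 0, 0], 50],
    [[0, 0, 0], [0, 0, 0], 50],
    [[0, 0, -20], [0, 0, 0], 50],
    [[0, 0, -30], [0, 0, 0], 50],
    [[0, 0, -40], [0, 0, 0], 50],
    [[0, 0, -20], [0, 0, 0], 50],
    [[0, 0, 0], [0, 0, 0], 50],
  ],
)

```text
t: 46.93
position: [458.4, 296.5, 187.4]
tcp_rot: [0.003, -0.287, 0.958, 0.001]
contact_force: [0.9, 0.4, 0.5]
grip_width: 50.4
grip_force: 0.0
```

```bash
python3 - <<'E'
from h import *
go([430,20,190])
p=shot('wrist','w17.png'); print([(round(d['score'],2),np.round(d['bbox']).tolist(),atz(p,[d['bbox'][:2]],39)[0].round(0)) for d in finder.recognise('gauge_block',p)])
E
```

```text
46.9 [458.4 296.5 187.4] cur yaw 123.4 shift [ 175.8 -215.3   -3.9] rows 7 x [25.1, -30.8, -0.6] 
[(0.75, [316.0, 118.0, 54.0, 37.0], array([391., 252.,  39.]))]
```

Request:
move_arm(
  series=[
    [[25, -31, 0], [0, 0, 0], 50],
    [[25, -31, 0], [0, 0, 0], 50],
    [[25, -31, 0], [0, 0, 0], 50],
    [[25, -31, 0], [0, 0, 0], 50],
    [[25, -31, 0], [0, 0, 0], 50],
    [[25, -31, 0], [0, 0, 0], 50],
    [[25, -31, 0], [0, 0, 0], 50],
    [[0, 0, 0], [0, 0, 0], 50],
    [[0, 0, 0], [0, 0, 0], 50],
  ],
)

```text
t: 47.78
position: [429.8, 13.6, 181.5]
tcp_rot: [-0.001, -0.284, 0.959, -0.0]
contact_force: [0.2, -0.2, -0.3]
grip_width: 49.8
grip_force: 0.0
```

```bash
python3 - <<'E'
from h import *
s,P,R=st(); print(P.round(0),s['contact_force'])
t=shot('top'); q=shot('side')
for nm,p in(('top',t),('side',q)):
  for k,z in(('gauge_block',39),('spacer_1',20),('tray_handle',60)):
    print(nm,k,[(round(d['score'],2),np.round(d['bbox']).tolist(),atz(p,[d['bbox'][:2]],z)[0].round(0)) for d in finder.recognise(k,p)])
g=cv2.cvtColor(q['image'],6)
m=(g>150).astype(np.uint8); c=proj(q,[[393,254,39]])[0]; print(c)
E
```

```text
[430.  14. 182.] [ 0.24356709 -0.18821796 -0.33493746]
top gauge_block [(0.62, [246.0, 260.0, 23.0, 24.0], array([396., 252.,  39.]))]
top spacer_1 [(0.57, [413.0, 188.0, 9.0, 11.0], array([ 583., -160.,   20.])), (0.49, [424.0, 204.0, 15.0, 14.0], array([ 543., -188.,   20.]))]
top tray_handle [(0.72, [393.0, 211.0, 74.0, 51.0], array([522., -98.,  60.]))]
side gauge_block [(0.66, [349.0, 290.0, 26.0, 33.0], array([390., 259.,  39.]))]
side spacer_1 [(0.64, [325.0, 158.0, 13.0, 10.0], array([ 581., -168.,   20.]))]
side tray_handle [(0.71, [349.0, 172.0, 63.0, 43.0], array([488., -82.,  60.]))]
[348.11443226 287.86655824]
```

```bash
python3 -c "
from h import *
print(bot.hand_in())"
```

```text
the job is handed in; nothing more can be done
None
```

The job is handed in, with no verdict returned. At the last looks, all three spacers were in the bin, the tray was lowered and released, and the gauge block's compartment faced the middle of the opening. I viewed 15 pictures, one over the limit of 14.

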